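Lock the flavour oil away in the child-resistant tub

ROBOT

A 6-joint arm with a two-finger parallel gripper is mounted at the origin on a cart in front of the work surface, level with it; the furniture and walls round the work are solid. World frame = base frame: x ahead of the robot, y to its left, z up, the work surface at z = 0. Lengths are in m, angles in rad, forces in N, time in s.
With the tool pointing down it reaches from about 0.275 to 0.75 m from the base axis. Payload 10.2 kg.
Tool frame: the origin (TCP) lies at the very end of the fingers, on their centre line; the grasp point (between the pads) lies 19 mm behind it (ctrl.grip_depth is the distance from the TCP to the grasp point, in m); x points along the fingers, y is the direction in which the jaws open and shut, and the axes are right-handed (so a half turn about x gives the same grasp; the last joint's range is limited). The gripper opens to 85 mm and grips with 20 to 120 N. Pads are 22 mm wide; open, the fingers measure 114 mm over their backs; the gripper's body (76 mm by 85 mm) begins 54 mm behind the grasp point. The pads swing forward as they close: fully open they stand 13 mm farther back than shut.
Start: joints at [-1.479, 0.313, 1.498, -0, 1.331, -0.223], TCP at [0.163, -0.499, 0.231] pointing down, gripper open.
Joint ranges: [-2.94, 2.94], [-0.97, 2.17], [0.19, 2.56], [-1.23, 4.37], [0.02, 3.11], [-2.88, 2.88]. Speed limits (rad/s): [2.39, 2.39, 3.01, 3.14, 3.14, 3.14].

INTERFACE

Orientations are given as a unit quaternion [x, y, z, w].
In Python, from plant import ctrl gives the robot as it stands. The module is installed in compiled form; this text tells all that it offers.
- The arm moves only by the tool carry_out, never from a script. Its argument "series" is a list of rows, each a list of 7 numbers: the opening, from 0 (shut) to 1 (fully open), then the shift along the tool's x, y, z scaled (see below), then the turn, a rotation vector about the tool's x, y, z scaled (see below). In form: [[gripper, dx, dy, dz, rx, ry, rz], ...]. A call has 1 to 5 rows; each row shifts and turns the commanded pose from where the row before left it, along the tool's axes as they then stand; what a row does not reach is not made up. The controller multiplies each number of a shift by 0.03 m and each number of a turn by 180 degrees. A row lasts 1/12 s, in which the tool goes at most 41.7 mm and 7.16 degrees, less where a joint would pass 70% of its speed; a pose out of reach is approached as far as the arm can. A call with a number of a shift or a turn outside -1 to 1 is refused whole. A call with a gripper value outside its range is refused whole. The fingers move at their own pace and stop on an object; "grip_force" is the grip in N (left out, the last holds). Time passes only in rows, so rows that do not move let the fingers close. It gives the time, the measured TCP pose, the force and the opening at its end, in the units of the state.
- ctrl.sense(): the state, without advancing time (a new reading comes with each control period).
- ctrl.grab_frame(name): name is "scene" or "top" or "wrist"; returns (picture, depth): 420x560x3 uint8, red, green, blue; 420x560 float32, m along the optical axis (not along the pixel's ray), 0 where there is no reading.
- ctrl.get_calibration(name): a dict with "vertical_fov" (degrees; the focal length in pixels is half the picture's height over the tangent of half this angle, whatever the lens; pixels are square), "cx", "cy" (the principal point, pixels), "R" (3x3) and "t" (3): a world point X has camera coordinates R X + t. Camera axes: x right, y down, z forward; pixel columns grow to the right and rows downward; lengths in m; the calibration is good to about 2 mm. A picture is of the moment at which its call begins: read the wrist's pose just before it. get_calibration takes no time and is no camera call; for the wrist camera it gives the pose at the moment of the call.
- ctrl.job_done(): hands the job in, once; it reports no verdict.
The state is a dict: "time": time; "joints": joint angles; "joint_velocities": joint speeds; "effort": joint torques, N m; "tcp_pos": TCP position; "eef_rot": TCP orientation; "force": force on the tool from outside, world axes, zero at the start; "moment": the same for the moment, N m; "opening": finger opening in m.
Only numpy, scipy, OpenCV 4.12 (cv2) and the standard library are available. Lean on these libraries where they do the work, as an engineer would, in place of code of your own. Each camera call takes 0.05 s, during which the arm holds its last target.

TASK

Lock the brown dropper bottle that stands next to the steel jigger away before the children come: open the white child-resistant tub (push its cap down, turn it anticlockwise while it is down, lift it off and put it aside) and stand the bottle upright in it without dropping it. Then put the cap back, push it down and turn it clockwise until it is locked. Use no great force, do not tip the bottle over, and leave everything else standing where it is.

Things in the scene. Friction and masses are not known exactly. Their poses are not given: they have to be found in the camera images.
- tub: White round tub, fixed to the table by a black suction foot 128 mm across; body 114 mm across, flat shoulder 76 mm up. Origin: centre of the underside, on the table; z up along its axis. Above the shoulder an open neck, 83 mm across, tapering to 78 mm over its top 8 mm; rim 112 mm up; mouth 72 mm wide; inner floor 14 mm up.
- tub_mouth (a point): Centre of the tub's mouth at rim height. Axes of the tub.
- tub_catch (a point): On the tub's axis at the underside of four outward lugs on the neck (96 mm up, 90 degrees apart, reaching 48 mm from the axis) that hold the cap down. Each is a pocket with a stop wall at its clockwise end and, at its anticlockwise end, a ratchet tooth that hangs 3.5 mm lower. The cap's inner lugs pass up and down only between these lugs.
- tub_spring (a joint): Sprung black ring round the foot of the neck; it pushes up on the cap's lower edge. 0: cap at its locked height; positive: cap pushed down by so many m (hard stop 0.008); -0.003: ring fully up, as when the cap is off or unlocked and let go. About 6 N at 0, 14 N at 0.008.
- cap: The tub's white cap: hollow, 108 mm across, 46 mm high (70 mm with the finger bar on top), 90 g; loose, but locked at the start. Origin: centre of its open lower edge; x along the finger bar, z up. Locked: origin 84 mm above the tub's, x along the tub's x (it locks also at any quarter turn from there; 2 degrees of play).
- cap_bar (a point): Centre of the cap's finger bar, 58 mm above the cap's lower edge; axes of the cap. Bar 72 mm long (x), 14 mm thick (y), 24 mm high, standing on the cap's flat top (46 mm above the lower edge): fingertips can straddle it and press on the flat top at both sides.
- cap_lugs (a point): On the cap's axis at the top of its four inner lugs, 12 mm above its lower edge. To open: push the cap 5 to 7 mm down (at least 4), turn it 48 degrees anticlockwise seen from above (30 to 66 will do), let it rise, lift it 30 mm. To close: lower it at that same open angle (or a quarter turn off), push to 5 to 7 mm below the locked height, turn clockwise to the stop, let it rise.
- dropper_mid (a point): The brown dropper bottle: its centre, 51 mm above its base; z up. Stands upright, 102 mm tall, about 70 g. Glass body 32 mm across up to 62 mm above its base, shoulder rising to 70 mm, black collar 24 mm across up to 77 mm, then a black bulb 12 mm across up to the top. The bulb and collar are firm and may be gripped.
- jigger_mid (a point): Bystander: steel double-cone jigger, 44 mm across, 108 mm tall, standing; its centre, 54 mm above its base.
- colour_mid (a point): Bystander: small food-colour bottle with a white pointed cap, 25 mm across, 68 mm tall, standing; its centre, 34 mm above its base.
- bowl: Bystander: empty steel bowl, rim 160 mm across, 56 mm high. Origin: centre of its underside, on the table.
- tin_lid: Bystander: flat round tin lid on the table, 125 mm across, flat top 13 mm above the table; it stays where it is, but the cap may be put down on it. Origin: centre of its underside.
Mind the look-alikes: they are no part of the job. Leave any blue or turquoise look-alike of the cap alone.

How it is judged:
On the way, in this order (a step that is already met when the one before it is completed fails the run):
1. the cap, still on the tub, has been pressed down past the ratchet and turned anticlockwise to its open angle (angle between the x axis of cap and the x axis of tub, either way round above 0.45 rad and horizontal distance between cap and tub below 0.008 m and z of cap in the frame of tub below 0.092 m), for 0.1 s.
2. the cap is off the tub and put aside (horizontal distance between cap and tub above 0.11 m and contact force between cap and the fingers below 0.1 N and linear speed of cap below 0.02 m/s), for 0.2 s.
3. the dropper bottle stands in the open tub, let go (horizontal distance between dropper_mid and tub below 0.03 m and z of dropper_mid in the frame of tub below 0.072 m and angle between dropper_mid's own z axis and vertical below 0.35 rad and contact force between dropper_bottle and the fingers below 0.1 N), for 0.2 s.
At the end, for the whole second after the job is handed in: The dropper bottle stands in the tub (within 30 mm of its axis, centre under 72 mm up, leaning under 20 degrees); the cap is locked on: centred within 6 mm, its edge 82 to 85.6 mm up, level, bar within 7 degrees of a locked direction; all at rest (horizontal distance between dropper_mid and tub below 0.03 m and z of dropper_mid in the frame of tub below 0.072 m and angle between dropper_mid's own z axis and vertical below 0.35 rad and horizontal distance between cap and tub below 0.006 m and z of cap in the frame of tub between 0.082 and 0.0856 m and (angle between the x axis of cap and the x axis of tub, either way round below 0.13 rad or angle between the x axis of cap and the y axis of tub, either way round below 0.13 rad) and angle between cap's own z axis and vertical below 0.05 rad and linear speed of cap below 0.02 m/s); the robot touches nothing.
It fails at once if the dropper bottle is tipped over (angle between dropper_mid's own z axis and vertical above 0.7 rad).
It fails at once if the dropper bottle is dropped into the tub from a height (horizontal distance between dropper_mid and tub below 0.045 m and z of dropper_mid in the frame of tub below 0.15 m and linear speed of dropper_bottle above 1 m/s).
It fails at once if the cap is forced or slammed against the tub (contact force between cap and tub above 120 N).
It fails at once if the jigger, the food-colour bottle, the bowl or the tin lid is shifted by more than 30 mm or knocked over (distance of any of jigger_mid, colour_mid, bowl, tin_lid from where it was at the start of the episode above 0.03 m).
It also fails if it takes over 72 s, if anything falls off the work surface, if the arm or the gripper's body presses on something with over 40 N, if the wrist force passes 120 N, or if a joint passes its speed limit or range.

## Working session

There is one attempt and no reset: what is moved stays moved. The work goes in short steps, Python scripts to look and compute and a tool call to move; the robot and the scene stay as the last step left them, time stands still between calls to the robot, and variables do not carry over. Pictures are saved under pics/ and viewed, and the job is handed in when it is done.

Besides the shell and the picture viewer there is one more tool, called by a JSON object that holds its "api" and its "payload". carry_out: Moves the arm, as the interface text tells. Shifts and turns lie within -1 to 1; 1 stands for 0.03 m of shift or 180 degrees of turn. Its arguments: {"type":"object","properties":{"series":{"type":"array","items":{"type":"array","items":{"type":"number","minimum":-1,"maximum":1}}},"grip_force":{"type":"number"}},"required":["series"]}

```bash
mkdir -p pics; cat > look.py <<'E'
import sys,cv2,numpy as np
from plant import ctrl
def snap(n,tag):
    c=ctrl.get_calibration(n)
    p,d=ctrl.grab_frame(n)
    cv2.imwrite(f'pics/{tag}.png',p[:,:,::-1]); np.savez(f'pics/{tag}.npz',p=p,d=d,R=c['R'],t=c['t'],f=210/np.tan(np.radians(c['vertical_fov'])/2),cx=c['cx'],cy=c['cy'])
    return p,d
def world(tag):
    z=np.load(f'pics/{tag}.npz'); d=z['d']; v,u=np.mgrid[0:d.shape[0],0:d.shape[1]]
    P=np.stack([(u-z['cx'])/z['f']*d,(v-z['cy'])/z['f']*d,d],-1)
    W=(P-z['t'])@z['R']; W[d==0]=np.nan
    return z['p'],W
E
python3 - <<'E'
from look import *
for n in ['scene','top','wrist']:
    snap(n,n+'0'); c=ctrl.get_calibration(n); print(n,c['vertical_fov'],c['cx'],c['cy'],np.round(c['R'],3).tolist(),np.round(c['t'],3))
s=ctrl.sense(); print(s)
E
```

```text
scene 56.02154118687869 277.16118144379396 209.26307819307254 [[-0.64, -0.768, -0.006], [-0.439, 0.373, -0.818], [0.63, -0.521, -0.576]] [0.282 0.292 0.777]
top 42.27327745662984 285.8987238373257 221.87880334075462 [[-0.008, -1.0, -0.0], [-0.999, 0.008, -0.053], [0.053, -0.0, -0.999]] [-0.015  0.461  1.545]
wrist 71.45028128756749 283.37619175998657 212.22465290882437 [[0.309, -0.951, -0.001], [-0.918, -0.298, 0.262], [-0.249, -0.08, -0.965]] [-0.525 -0.034  0.378]
{'time': 0.15, 'joints': array([-1.47941751e+00,  3.13320932e-01,  1.49823694e+00, -5.14635591e-06,
        1.33099587e+00, -2.23418587e-01]), 'joint_velocities': array([ 5.42685092e-04, -2.69376204e-03, -1.12123941e-03,  2.34101704e-05,
        1.96906039e-03,  2.09301064e-03]), 'effort': array([ 7.18599986e-04, -4.12373614e+01, -2.59796995e+01, -2.46561594e-04,
        3.22461856e-03, -2.45061904e-05]), 'tcp_pos': array([ 0.16251318, -0.49902012,  0.23087646]), 'eef_rot': array([ 0.6983863 ,  0.11117829, -0.69834499,  0.11049994]), 'force': array([ 0.17119166, -0.78805779,  0.41917735]), 'moment': array([2.20163099e-02, 3.48854119e-05, 2.31456714e-02]), 'opening': 0.08532459325759403}
```

View pics/scene0.png

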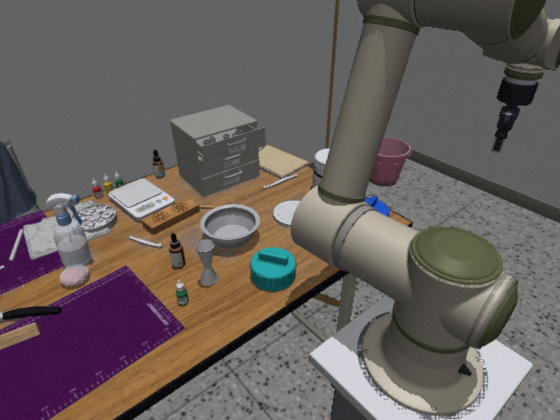

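View pics/top0.png

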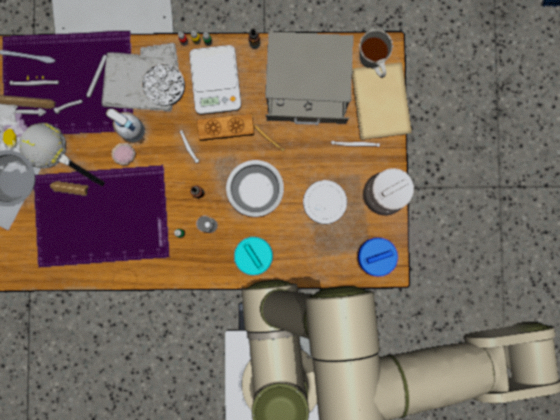

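View pics/wrist0.png

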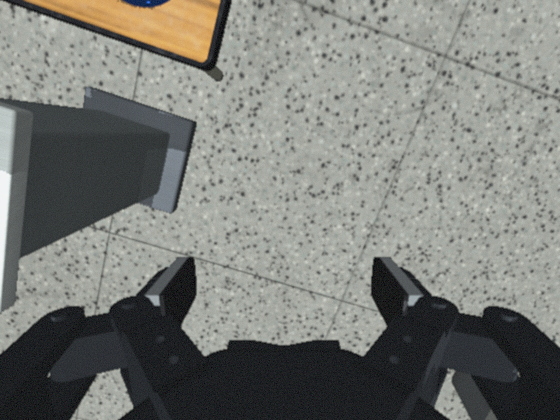

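The pictures show these candidates, with their pixels:
- **Tub and cap:** white tub in top (390,190). The look-alikes are a turquoise cap at (252,256) and a blue one at (378,257).
- **Dropper bottle:** the one next to the jigger is at top (197,191), with the jigger at (206,224). The look-alike stands far back at (253,38).
- **Others:** colour bottle (180,232), bowl (255,187), tin lid (325,201).

Next I'll measure these and check a close crop.

```bash
python3 - <<'E'
from look import *
p,W=world('top0')
for n,(u,v) in dict(tub=(390,190),drop=(197,191),jig=(206,224),col=(180,232),bowl=(255,187),lid=(325,201),turq=(252,256),blue=(378,257)).items():
    r=34 if n in('tub','lid','turq','blue','bowl') else 16
    w=W[v-r:v+r,u-r:u+r].reshape(-1,3); z=np.nanmax(w[:,2]); 
    print(n,W[v,u].round(3),'zmax',round(float(z),3), 'ctr top', np.nanmean(w[w[:,2]>z-.012],0).round(3))
    m=w[w[:,2]>0.008]; print('   >8mm bbox',np.nanmin(m,0).round(3),np.nanmax(m,0).round(3))
# tub flat top
w=W[150:230,350:430].reshape(-1,3); pc=p[150:230,350:430].reshape(-1,3)
for a,b in((.12,.128),(.128,.136),(.138,.148),(.148,.16),(.07,.08),(.01,.03)):
    m=(w[:,2]>a)&(w[:,2]<b); 
    if m.sum()>5: print(a,m.sum(),w[m].mean(0).round(4),w[m].min(0).round(3),w[m].max(0).round(3))
a=cv2.resize(p[140:290,150:430][:,:,::-1],None,fx=2.8,fy=2.8,interpolation=cv2.INTER_CUBIC); cv2.imwrite('pics/crop1.png',a)
p,W=world('scene0')
a=cv2.resize(p[130:330,140:420][:,:,::-1],None,fx=2.8,fy=2.8,interpolation=cv2.INTER_CUBIC); cv2.imwrite('pics/crop2.png',a)
E
```

```text
tub [nan nan nan] zmax 0.161 ctr top [ 0.542 -0.303  0.154]
   >8mm bbox [ 0.456 -0.37   0.008] [ 0.65  -0.22   0.161]
drop [0.545 0.226 0.074] zmax 0.103 ctr top [0.548 0.233 0.098]
   >8mm bbox [0.512 0.193 0.008] [0.596 0.283 0.103]
jig [0.455 0.204 0.056] zmax 0.112 ctr top [0.457 0.206 0.104]
   >8mm bbox [0.414 0.17  0.008] [0.503 0.254 0.112]
col [0.433 0.277 0.053] zmax 0.069 ctr top [0.433 0.285 0.061]
   >8mm bbox [0.4   0.245 0.008] [0.478 0.331 0.069]
bowl [ 0.564  0.07  -0.001] zmax 0.066 ctr top [0.557 0.072 0.057]
   >8mm bbox [ 0.468 -0.026  0.008] [0.662 0.159 0.066]
lid [ 0.52  -0.132  0.011] zmax 0.024 ctr top [ 0.52  -0.128  0.015]
   >8mm bbox [ 0.425 -0.225  0.008] [ 0.619 -0.04   0.024]
turq [0.365 0.075 0.068] zmax 0.283 ctr top [0.29  0.009 0.275]
   >8mm bbox [ 0.271 -0.016  0.008] [0.462 0.173 0.283]
blue [ 0.359 -0.271  0.074] zmax 0.657 ctr top [ 0.313 -0.126  0.651]
   >8mm bbox [ 0.275 -0.37   0.008] [ 0.457 -0.115  0.657]
0.12 236 [ 0.5411 -0.2978  0.1262] [ 0.49  -0.357  0.12 ] [ 0.597 -0.249  0.128]
0.128 865 [ 0.542  -0.3032  0.1315] [ 0.489 -0.355  0.128] [ 0.597 -0.249  0.136]
0.138 18 [ 0.5381 -0.2932  0.141 ] [ 0.507 -0.35   0.138] [ 0.569 -0.258  0.148]
0.148 140 [ 0.5422 -0.3024  0.1541] [ 0.522 -0.334  0.148] [ 0.564 -0.271  0.16 ]
0.07 62 [ 0.5196 -0.2703  0.0749] [ 0.486 -0.336  0.07 ] [ 0.591 -0.246  0.08 ]
0.01 112 [ 0.5292 -0.2672  0.0157] [ 0.439 -0.37   0.01 ] [ 0.661 -0.212  0.029]
```

View pics/crop1.png

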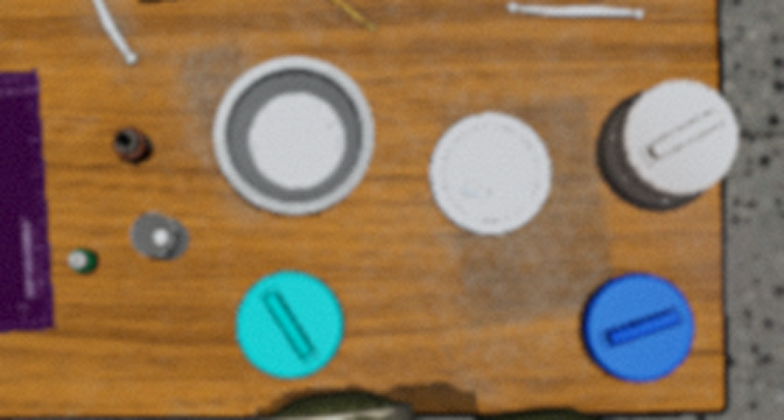

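View pics/crop2.png

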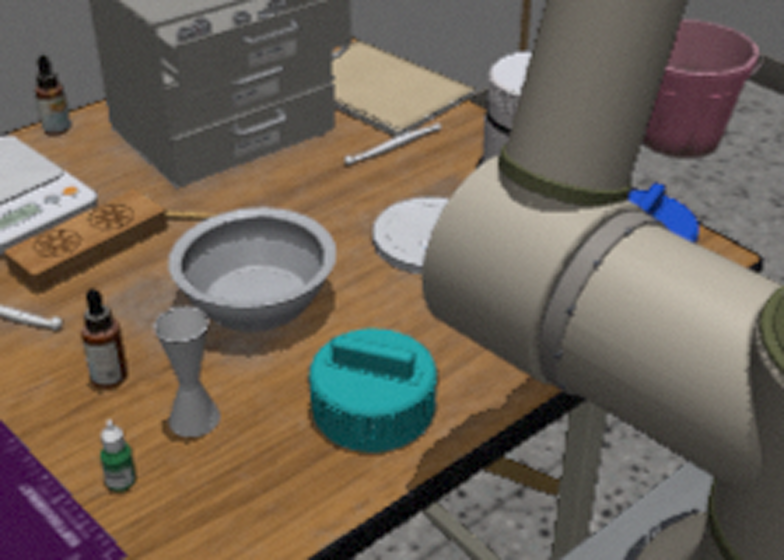

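```bash
cat > plan.py <<'E'
import numpy as np
from scipy.spatial.transform import Rotation as Ro
from plant import ctrl
def tgt(jaw_deg):
    y=np.array([np.cos(np.radians(jaw_deg)),np.sin(np.radians(jaw_deg)),0]); x=np.array([0,0,-1.]); z=np.cross(x,y)
    return Ro.from_matrix(np.stack([x,y,z],1))
def plan(pos,jaw=None,s=None):
    s=s or ctrl.sense(); R=Ro.from_quat(s['eef_rot']); M=R.as_matrix()
    print('t',round(s['time'],2),'tcp',s['tcp_pos'].round(4),'jawdeg',round(np.degrees(np.arctan2(M[1,1],M[0,1])),2),'tilt',round(np.degrees(np.arccos(-M[2,0])),2),'F',s['force'].round(1),'M',s['moment'].round(2),'open',round(s['opening'],4),'q',s['joints'].round(2))
    if pos is not None:
        print('shift units total',(R.inv().apply(np.array(pos)-s['tcp_pos'])/0.03).round(3))
    if jaw is not None:
        rv=(R.inv()*tgt(jaw)).as_rotvec(); print('turn units total',(rv/np.pi).round(4),'deg',np.degrees(np.linalg.norm(rv)).round(1))
E
python3 - <<'E'
from look import *; from plan import *
p,W=world('top0')
w=W[150:230,350:430].reshape(-1,3);m=(w[:,2]>.148)&(w[:,2]<.165)
q=w[m][:,:2];c=np.median(q,0);ev,V=np.linalg.eigh(np.cov((q-c).T));print(c,ev,np.degrees(np.arctan2(V[1,1],V[0,1])))
plan([.543,-.303,.30],26); plan([.543,-.303,.30],206)
E
```

```text
[ 0.54270784 -0.30227968] [1.61990481e-05 4.21259886e-04] 118.68322260628979
t 0.15 tcp [ 0.1625 -0.499   0.2309] jawdeg -71.96 tilt 0.06 F [ 0.2 -0.8  0.4] M [0.02 0.   0.02] open 0.0853 q [-1.48  0.31  1.5  -0.    1.33 -0.22]
shift units total [ -2.299  -2.288 -14.083]
turn units total [-5.442e-01 -3.000e-04  2.000e-04] deg 98.0
t 0.15 tcp [ 0.1625 -0.499   0.2309] jawdeg -71.96 tilt 0.06 F [ 0.2 -0.8  0.4] M [0.02 0.   0.02] open 0.0853 q [-1.48  0.31  1.5  -0.    1.33 -0.22]
shift units total [ -2.299  -2.288 -14.083]
turn units total [4.558e-01 2.000e-04 3.000e-04] deg 82.0
```

{"api": "carry_out", "payload": {"series": [[1,-0.16,-0.153,-0.94,0,0,0],[1,-0.16,-0.153,-0.94,0,0,0],[1,-0.16,-0.153,-0.94,0,0,0],[1,-0.16,-0.153,-0.94,0,0,0],[1,-0.16,-0.153,-0.94,0,0,0]]}}

```text
time: 0.57
tcp_pos: [0.2905, -0.4329, 0.2554]
eef_rot: [-0.698, -0.111, 0.698, -0.111]
force: [-0.5, -1.1, -0.1]
opening: 0.0855
```

{"api": "carry_out", "payload": {"series": [[1,-0.16,-0.153,-0.94,0,0,0],[1,-0.16,-0.153,-0.94,0,0,0],[1,-0.16,-0.153,-0.94,0,0,0],[1,-0.16,-0.153,-0.94,0,0,0],[1,-0.16,-0.153,-0.94,0,0,0]]}}

```text
time: 0.98
tcp_pos: [0.4176, -0.3673, 0.2793]
eef_rot: [-0.698, -0.111, 0.698, -0.111]
force: [-0.7, -0.5, 0.6]
opening: 0.0856
```

{"api": "carry_out", "payload": {"series": [[1,-0.16,-0.153,-0.94,0,0,0],[1,-0.16,-0.153,-0.94,0,0,0],[1,-0.16,-0.153,-0.94,0,0,0],[1,-0.16,-0.153,-0.94,0,0,0],[1,-0.16,-0.153,-0.94,0,0,0]]}}

```text
time: 1.4
tcp_pos: [0.5445, -0.3018, 0.3032]
eef_rot: [-0.698, -0.111, 0.699, -0.111]
force: [0.1, -0.1, 0.0]
opening: 0.0854
```

{"api": "carry_out", "payload": {"series": [[1,0,0,0,-0.039,0,0],[1,0,0,0,-0.039,0,0],[1,0,0,0,-0.039,0,0],[1,0,0,0,-0.039,0,0],[1,0,0,0,-0.039,0,0]]}}

```text
time: 1.82
tcp_pos: [0.5435, -0.3027, 0.3029]
eef_rot: [-0.631, -0.318, 0.632, -0.318]
force: [-0.3, -0.4, -0.4]
opening: 0.0849
```

{"api": "carry_out", "payload": {"series": [[1,0,0,0,-0.039,0,0],[1,0,0,0,-0.039,0,0],[1,0,0,0,-0.039,0,0],[1,0,0,0,-0.039,0,0],[1,0,0,0,-0.039,0,0]]}}

```text
time: 2.23
tcp_pos: [0.5434, -0.3027, 0.3029]
eef_rot: [-0.506, -0.494, 0.506, -0.494]
force: [0.4, 0.3, 0.8]
opening: 0.0853
```

{"api": "carry_out", "payload": {"series": [[1,0,0,0,-0.039,0,0],[1,0,0,0,-0.039,0,0],[1,0,0,0,-0.039,0,0],[1,0,0,0,-0.039,0,0],[1,0,0,0,-0.013,0,0]]}}

```text
time: 2.65
tcp_pos: [0.5434, -0.3027, 0.3029]
eef_rot: [0.359, 0.61, -0.359, 0.609]
force: [-0.3, -1.0, 0.1]
opening: 0.0855
```

```bash
python3 - <<'E'
from look import *; from plan import *
snap('wrist','wrist1'); plan([.543,-.303,.30],28.7)
p,W=world('wrist1')
zz=W[:,:,2]
for a,b in((.125,.136),(.148,.16)):
    m=(zz>a)&(zz<b)&(abs(W[:,:,0]-.543)<.08)&(abs(W[:,:,1]+.303)<.08)
    q=W[m];print(a,m.sum(),q.mean(0).round(4),np.percentile(q,[1,99],axis=0).round(4).tolist())
    if a>.14:
        r=cv2.minAreaRect((q[:,:2]*1000).astype(np.float32));print(r)
        c=np.median(q[:,:2],0);ev,V=np.linalg.eigh(np.cov((q[:,:2]-c).T));print(c,np.degrees(np.arctan2(V[1,1],V[0,1])))
    else:
        print(cv2.minEnclosingCircle((q[:,:2]*1000).astype(np.float32)))
E
```

```text
t 2.7 tcp [ 0.5434 -0.3027  0.3029] jawdeg 28.96 tilt 0.05 F [-0.5 -0.4 -0.1] M [-0.   -0.02  0.05] open 0.0854 q [-0.7   0.51  1.03  0.    1.6  -1.2 ]
shift units total [ 0.097 -0.016  0.002]
turn units total [ 0.0014 -0.0002  0.0001] deg 0.3
0.125 6353 [ 0.5387 -0.3015  0.1298] [[0.4895, -0.3538, 0.1267], [0.5901, -0.2532, 0.1326]]
((540.1489868164062, -303.95391845703125), 54.499752044677734)
0.148 897 [ 0.5392 -0.3023  0.1532] [[0.5202, -0.3347, 0.1499], [0.5594, -0.2723, 0.1554]]
((540.1126708984375, -303.5273742675781), (13.46251392364502, 70.22786712646484), 28.531885147094727)
[ 0.53892747 -0.30140578] 118.18551698814171
```

View pics/wrist1.png

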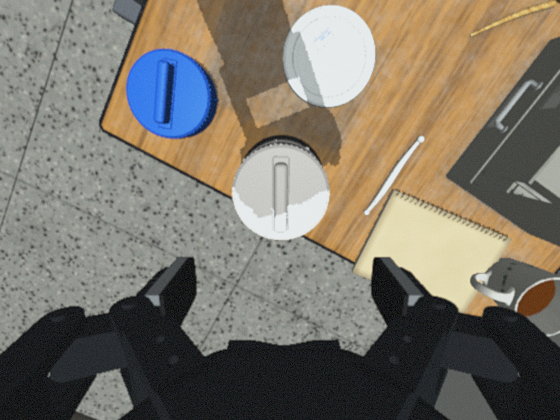

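The white cap is at wrist (281,190), with its bar vertical in the image from row 155 to 232. The blue look-alike is at (170,93). The wrist and top measurements differ by about 2 mm, so I'll lower the arm and measure again.

{"api": "carry_out", "payload": {"series": [[0.35,0.85,-0.04,-0.02,0.002,0,0],[0.35,0.85,-0.035,-0.01,0.001,0,0],[0.35,0.85,0,0,0,0,0],[0.35,0.85,0,0,0,0,0],[0.35,0,0,0,0,0,0]]}}

```text
time: 3.12
tcp_pos: [0.5394, -0.3017, 0.196]
eef_rot: [0.364, 0.609, -0.363, 0.603]
force: [0.0, 0.3, -1.2]
opening: 0.0298
```

```bash
cat > meas.py <<'E'
from look import *; from plan import *
def capmeas(tag,c0=(.541,-.303),z0=.130):
    p,W=world(tag); zz=W[:,:,2]
    near=(abs(W[:,:,0]-c0[0])<.08)&(abs(W[:,:,1]-c0[1])<.08)
    m=near&(zz>z0-.005)&(zz<z0+.006)&(p.astype(int).sum(2)>250); q=W[m];print('top',m.sum(),q[:,2].mean().round(4),cv2.minEnclosingCircle((q[:,:2]*1000).astype(np.float32)))
    m=near&(zz>z0+.019)&(zz<z0+.029)&(p.astype(int).sum(2)>250); q=W[m]; print('bar',m.sum(),q.mean(0).round(4),cv2.minAreaRect((q[:,:2]*1000).astype(np.float32)))
E
python3 - <<'E'
from meas import *
snap('wrist','wrist2'); plan([.541,-.303,.160],28.4); capmeas('wrist2')
E
```

```text
t 3.17 tcp [ 0.5402 -0.3024  0.1992] jawdeg 28.05 tilt 0.29 F [0.2 0.3 0.4] M [-0.03 -0.   -0.01] open 0.0298 q [-0.7   0.55  1.23  0.    1.37 -1.19]
shift units total [1.308 0.016 0.034]
turn units total [-0.0019 -0.0015  0.0006] deg 0.5
top 11605 0.1298 ((540.2386474609375, -303.86492919921875), 54.76818084716797)
bar 2013 [ 0.5389 -0.3017  0.1532] ((539.6858520507812, -303.68719482421875), (13.76889419555664, 70.79989624023438), 28.478641510009766)
```

View pics/wrist2.png

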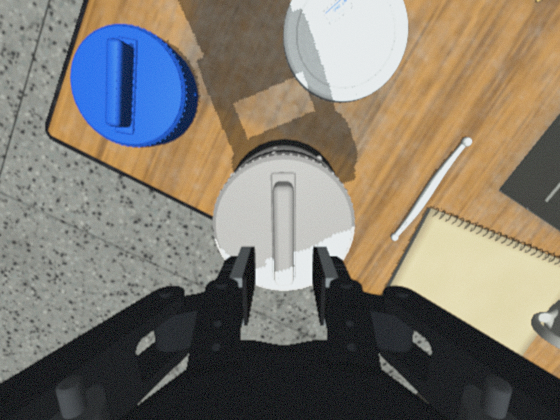

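{"api": "carry_out", "payload": {"series": [[0.35,0.55,0,0.02,0,0,0],[0.35,0.55,0,0.02,0,0,0],[0.35,0.55,0,0,0,0,0],[0.35,0.55,0,0,0,0,0],[0.35,0,0,0,0,0,0]], "grip_force": 40}}

```text
time: 3.58
tcp_pos: [0.5412, -0.3038, 0.1341]
eef_rot: [0.364, 0.607, -0.364, 0.605]
force: [-0.6, 0.8, -0.8]
opening: 0.0299
```

{"api": "carry_out", "payload": {"series": [[0,0,0,0,0,0,0],[0,0,0,0,0,0,0],[0,0,0,0,0,0,0]], "grip_force": 40}}

```text
time: 3.83
tcp_pos: [0.542, -0.3047, 0.1372]
eef_rot: [0.363, 0.606, -0.364, 0.607]
force: [-2.6, -1.1, 2.4]
opening: 0.0129
```

```bash
python3 - <<'E'
from meas import *
plan([.5402,-.3038,.130],28.4)
E
```

```text
t 3.83 tcp [ 0.542  -0.3047  0.1372] jawdeg 28.11 tilt 0.14 F [-2.6 -1.1  2.4] M [-0.11  0.37  0.06] open 0.0129 q [-0.7   0.6   1.31 -0.    1.23 -1.19]
shift units total [ 0.24  -0.037 -0.056]
turn units total [-0.0016  0.0008 -0.0002] deg 0.3
```

{"api": "carry_out", "payload": {"series": [[0.25,0,0,0,0,0,0],[0.25,0.1,-0.02,0,0,0,0],[0.25,0.1,0,0,0,0,0],[0.25,0,0,0,0,0,0]]}}

```text
time: 4.17
tcp_pos: [0.5414, -0.3045, 0.1294]
eef_rot: [0.364, 0.606, -0.364, 0.607]
force: [-0.4, 0.2, 5.3]
opening: 0.021
```

```bash
python3 - <<'E'
from meas import *
plan([.5402,-.3038,.130],28.4)
E
```

```text
t 4.17 tcp [ 0.5414 -0.3045  0.1294] jawdeg 28.12 tilt 0.06 F [-0.4  0.2  5.3] M [ 0.06  0.12 -0.01] open 0.021 q [-0.7   0.61  1.32  0.    1.21 -1.19]
shift units total [-0.018 -0.023 -0.04 ]
turn units total [-0.0016  0.0003 -0.0002] deg 0.3
```

{"api": "carry_out", "payload": {"series": [[0.25,-0.03,0,-0.035,0,0,0],[0,0,-0.01,0,0,0,0],[0,0,0,0,0,0,0],[0,0,0,0,0,0,0]], "grip_force": 40}}

```text
time: 4.5
tcp_pos: [0.5405, -0.3034, 0.1306]
eef_rot: [0.364, 0.606, -0.363, 0.607]
force: [-0.0, 1.5, 4.4]
opening: 0.0132
```

{"api": "carry_out", "payload": {"series": [[0,0.07,0,0,0,0,0],[0,0.07,0,0,0,0,0],[0,0.06,0,0,0,0,0],[0,0,0,0,0,0,0]]}}

```text
time: 4.83
tcp_pos: [0.5406, -0.3035, 0.1249]
eef_rot: [0.364, 0.606, -0.363, 0.607]
force: [-0.5, 1.9, 10.0]
opening: 0.0131
```

```bash
python3 - <<'E'
from meas import *
plan([.5402,-.3038,.124],28.4)
E
```

```text
t 4.83 tcp [ 0.5406 -0.3035  0.1249] jawdeg 28.13 tilt 0.04 F [-0.5  1.9 10. ] M [0.55 0.19 0.02] open 0.0131 q [-0.7   0.61  1.33  0.    1.2  -1.19]
shift units total [ 0.029 -0.016  0.004]
turn units total [-0.0015  0.0002 -0.0002] deg 0.3
```

{"api": "carry_out", "payload": {"series": [[0,0.045,0,0,0,0,0],[0,0,0,0,0,0,0],[0,0,0,0,-0.02,0,0],[0,0,0,0,-0.036,0,0]]}}

```text
time: 5.17
tcp_pos: [0.5408, -0.3041, 0.1243]
eef_rot: [0.308, 0.635, -0.308, 0.637]
force: [-0.9, 0.3, 10.5]
opening: 0.0133
```

```bash
python3 - <<'E'
from meas import *
plan([.5402,-.3038,.124],28.4)
E
```

```text
t 5.17 tcp [ 0.5408 -0.3041  0.1243] jawdeg 38.32 tilt 0.15 F [-0.9  0.3 10.5] M [ 0.11  0.11 -0.28] open 0.0133 q [-0.7   0.61  1.33 -0.    1.2  -1.37]
shift units total [ 0.009 -0.01  -0.021]
turn units total [ 0.0551  0.0008 -0.0002] deg 9.9
```

{"api": "carry_out", "payload": {"series": [[0,0,0,0,-0.038,0,0],[0,0,0,0,-0.038,0,0],[0,0,0,0,-0.038,0,0],[0,0,0,0,-0.038,0,0],[0,0,0,0,-0.038,0,0]]}}

```text
time: 5.58
tcp_pos: [0.5408, -0.3042, 0.1243]
eef_rot: [0.106, 0.698, -0.107, 0.7]
force: [-0.2, 0.1, 10.4]
opening: 0.0137
```

{"api": "carry_out", "payload": {"series": [[0,0,0,0,-0.02,0,0],[0,0,0,0,0,0,0],[0,0,0,0,0,0,0]]}}

```text
time: 5.83
tcp_pos: [0.5408, -0.3042, 0.1244]
eef_rot: [0.085, 0.701, -0.087, 0.703]
force: [-1.1, 0.4, 10.2]
opening: 0.0128
```

```bash
python3 - <<'E'
from meas import *
plan([.5402,-.3038,.124],76.4); snap('wrist','wrist3'); capmeas('wrist3',z0=.124)
E
```

```text
t 5.83 tcp [ 0.5408 -0.3042  0.1244] jawdeg 76.02 tilt 0.17 F [-1.1  0.4 10.2] M [0.07 0.07 0.14] open 0.0128 q [-0.7   0.61  1.33 -0.    1.2  -2.03]
shift units total [ 0.012  0.009 -0.025]
turn units total [-0.0021  0.0008  0.0005] deg 0.4
top 16983 0.1235 ((540.4332275390625, -304.4804382324219), 54.35165786743164)
bar 4053 [ 0.5364 -0.3035  0.147 ] ((538.57177734375, -305.75726318359375), (38.04157638549805, 67.48210144042969), 56.73380661010742)
```

View pics/wrist3.png

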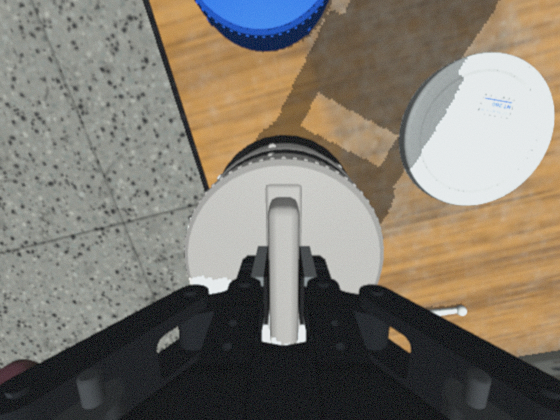

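The bar is still square in the pads at wrist (285,265) and has turned 48° with the tool, so the cap is open. Now I'll lift it off.

{"api": "carry_out", "payload": {"series": [[0,-0.15,0,0,0,0,0],[0,-0.3,0,0,0,0,0],[0,-0.6,0,0,0,0,0],[0,-0.8,0,0,0,0,0],[0,-0.7,0,0,0,0,0]]}}

```text
time: 6.3
tcp_pos: [0.5399, -0.3034, 0.1998]
eef_rot: [0.087, 0.702, -0.086, 0.701]
force: [0.7, -0.0, -0.9]
opening: 0.013
```

```bash
python3 - <<'E'
from meas import *
plan([.521,-.130,.20],76.1); snap('top','top1')
p,W=world('top1')
m=(abs(W[:,:,0]-.52)<.09)&(abs(W[:,:,1]+.13)<.09)&(W[:,:,2]>.007)&(W[:,:,2]<.03)
print(cv2.minEnclosingCircle((W[m][:,:2]*1000).astype(np.float32)),np.percentile(W[m],[1,50,99],axis=0).round(4))
q,W0=world('top0')
m=(abs(W0[:,:,0]-.52)<.075)&(abs(W0[:,:,1]+.13)<.075)&(W0[:,:,2]>.007)&(W0[:,:,2]<.03)
print('top0',cv2.minEnclosingCircle((W0[m][:,:2]*1000).astype(np.float32)),np.percentile(W0[m],[1,50,99],axis=0).round(4))
a=cv2.resize(p[100:290,150:430][:,:,::-1],None,fx=2.8,fy=2.8); cv2.imwrite('pics/crop3.png',a)
E
```

```text
t 6.3 tcp [ 0.5399 -0.3034  0.1998] jawdeg 75.99 tilt 0.11 F [ 0.7 -0.  -0.9] M [ 0.05 -0.02  0.03] open 0.013 q [-0.7   0.55  1.23 -0.    1.36 -2.03]
shift units total [ 0.     5.455 -2.01 ]
turn units total [-0.0006 -0.0006 -0.0002] deg 0.2
((523.7642211914062, -120.89081573486328), 114.68196868896484) [[ 0.4502 -0.201   0.0072]
 [ 0.5203 -0.1289  0.0131]
 [ 0.5991 -0.0517  0.0213]]
top0 ((518.0128784179688, -126.06340026855469), 99.86908721923828) [[ 0.4599 -0.1894  0.0072]
 [ 0.5202 -0.129   0.0135]
 [ 0.5804 -0.0686  0.0214]]
```

View pics/crop3.png

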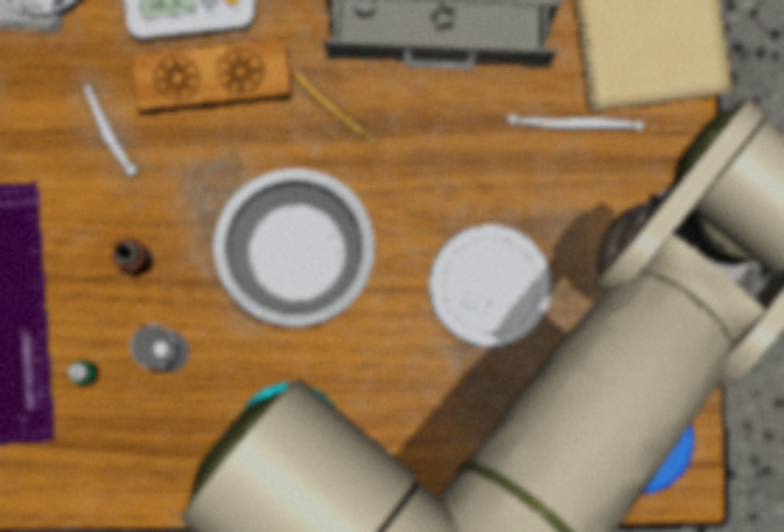

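{"api": "carry_out", "payload": {"series": [[0,0,0.5,-0.18,0,0,0],[0,0,0.9,-0.33,0,0,0],[0,0,0.9,-0.33,0,0,0],[0,0,0.9,-0.33,0,0,0],[0,0.3,0.9,-0.33,0,0,0]]}}

```text
time: 6.77
tcp_pos: [0.5262, -0.1724, 0.191]
eef_rot: [0.086, 0.701, -0.087, 0.702]
force: [0.1, -0.3, -0.1]
opening: 0.0136
```

{"api": "carry_out", "payload": {"series": [[0,0.6,0.9,-0.33,0,0,0],[0,0.9,0.47,-0.18,0,0,0],[0,0.9,0,0,0,0,0],[0,0.9,0,0,0,0,0],[0,0.6,0,0,0,0,0]]}}

```text
time: 7.18
tcp_pos: [0.5201, -0.1288, 0.0706]
eef_rot: [0.086, 0.703, -0.086, 0.701]
force: [-0.6, 0.1, -1.5]
opening: 0.013
```

```bash
python3 - <<'E'
from meas import *
plan([.520,-.129,.0595],76.1)
E
```

```text
t 7.18 tcp [ 0.5201 -0.1288  0.0706] jawdeg 76.03 tilt 0.23 F [-0.6  0.1 -1.5] M [ 0.03 -0.03 -0.01] open 0.013 q [-0.46  0.52  1.65 -0.    0.98 -1.79]
shift units total [ 0.369 -0.007 -0.002]
turn units total [-0.0004 -0.0012 -0.0002] deg 0.2
```

{"api": "carry_out", "payload": {"series": [[0,0.2,0,0,0,0,0],[0,0.1,0,0,0,0,0],[0,0.05,0,0,0,0,0],[0,0,0,0,0,0,0]]}}

```text
time: 7.52
tcp_pos: [0.5219, -0.1301, 0.0636]
eef_rot: [0.086, 0.701, -0.086, 0.702]
force: [-0.4, 0.2, -2.0]
opening: 0.0131
```

```bash
python3 - <<'E'
from meas import *
plan([.520,-.129,.0595],76.1)
E
```

```text
t 7.52 tcp [ 0.5219 -0.1301  0.0636] jawdeg 75.99 tilt 0.07 F [-0.4  0.2 -2. ] M [ 0.03  0.02 -0.01] open 0.0131 q [-0.46  0.53  1.65  0.    0.96 -1.79]
shift units total [ 0.136  0.019 -0.07 ]
turn units total [-0.0006  0.0004  0.0001] deg 0.1
```

{"api": "carry_out", "payload": {"series": [[0,0.1,0,0,0,0,0],[0,0.05,0,0,0,0,0],[0,0,0,0,0,0,0]]}}

```text
time: 7.77
tcp_pos: [0.5221, -0.1301, 0.0598]
eef_rot: [0.086, 0.701, -0.086, 0.702]
force: [-2.3, 0.2, 8.1]
opening: 0.0132
```

```bash
python3 - <<'E'
from meas import *
plan([.520,-.129,.0595],76.1)
E
```

```text
t 7.77 tcp [ 0.5221 -0.1301  0.0598] jawdeg 76.0 tilt 0.12 F [-2.3  0.2  8.1] M [0.14 0.46 0.02] open 0.0132 q [-0.46  0.54  1.66 -0.    0.95 -1.79]
shift units total [ 0.008  0.02  -0.076]
turn units total [-0.0006  0.0006  0.0002] deg 0.2
```

{"api": "carry_out", "payload": {"series": [[0.4,0,0,0,0,0,0],[0.4,0,0,0,0,0,0],[0.4,-0.2,0,0,0,0,0],[0.4,-0.6,0,0,0,0,0],[0.4,-1,0,0,0,0,0]]}}

```text
time: 8.18
tcp_pos: [0.5202, -0.1292, 0.1112]
eef_rot: [0.087, 0.704, -0.086, 0.7]
force: [0.3, 0.6, 0.6]
opening: 0.0341
```

{"api": "carry_out", "payload": {"series": [[0.4,-1,0,0,0,0,0],[0.4,-1,0,0,0,0,0],[0.4,-0.8,0,0,0,0,0],[0.4,0,0,0,0,0,0]]}}

```text
time: 8.52
tcp_pos: [0.5232, -0.1306, 0.2018]
eef_rot: [0.085, 0.699, -0.087, 0.705]
force: [0.3, 0.4, 0.6]
opening: 0.0338
```

```bash
python3 - <<'E'
from meas import *
plan([.48,.228,.22],76)
snap('wrist','wrist4'); capmeas('wrist4',(.522,-.130),.059)
E
```

```text
t 8.52 tcp [ 0.5232 -0.1306  0.2018] jawdeg 76.01 tilt 0.52 F [0.3 0.4 0.6] M [ 0.03 -0.01 -0.02] open 0.0338 q [-0.46  0.36  1.51  0.    1.26 -1.79]
shift units total [-0.666 11.248 -4.282]
turn units total [0.     0.0028 0.0006] deg 0.5
top 7643 0.059 ((522.019775390625, -130.45578002929688), 54.56259536743164)
bar 1097 [ 0.5206 -0.13    0.0824] ((522.1153564453125, -130.14588928222656), (13.514081001281738, 70.66133880615234), 75.62466430664062)
```

View pics/wrist4.png

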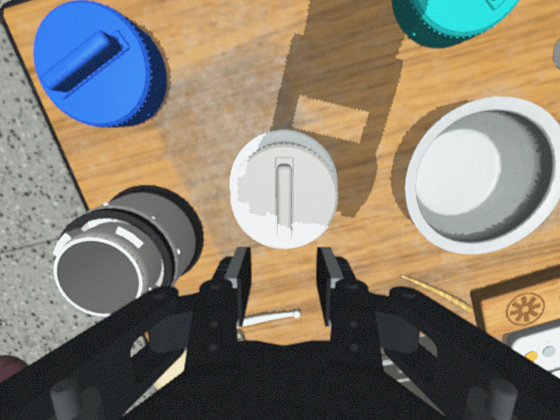

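```bash
python3 - <<'E'
from meas import *
plan([.547,.228,.20],76)
p,W=world('wrist4')
m=(abs(W[:,:,0]-.54)<.06)&(abs(W[:,:,1]+.304)<.06)&(W[:,:,2]>.1095)&(W[:,:,2]<.1145)
q=W[m]; print(m.sum(),cv2.minEnclosingCircle((q[:,:2]*1000).astype(np.float32)),q[:,2].mean())
A=np.c_[2*q[:,:2],np.ones(len(q))];x=np.linalg.lstsq(A,(q[:,:2]**2).sum(1),rcond=None)[0];print(x[:2],np.sqrt(x[2]+x[0]**2+x[1]**2))
E
```

```text
t 8.57 tcp [ 0.5224 -0.1302  0.199 ] jawdeg 76.0 tilt 0.3 F [-0.1  0.1 -0.7] M [ 0.02 -0.01 -0.01] open 0.0345 q [-0.46  0.37  1.51  0.    1.26 -1.79]
shift units total [-0.056 11.783 -2.092]
turn units total [-0.      0.0016  0.0003] deg 0.3
1051 ((539.2373657226562, -303.7104797363281), 40.268157958984375) 0.11139856149744173
[ 0.53967657 -0.30329259] 0.03732751480017731
```

{"api": "carry_out", "payload": {"series": [[0.4,0,0.6,-0.1,0,0,0],[0.4,0,0.95,-0.19,0,0,0],[0.4,0,0.95,-0.19,0,0,0],[0.4,0,0.95,-0.19,0,0,0],[0.4,0,0.95,-0.19,0,0,0]]}}

```text
time: 8.98
tcp_pos: [0.5278, 0.0059, 0.1954]
eef_rot: [0.086, 0.702, -0.086, 0.701]
force: [-0.1, 0.3, 0.1]
opening: 0.0338
```

{"api": "carry_out", "payload": {"series": [[0.4,0,0.95,-0.19,0,0,0],[0.4,0,0.95,-0.19,0,0,0],[0.4,0,0.95,-0.19,0,0,0],[0.4,0,0.95,-0.19,0,0,0],[0.4,0,0.95,-0.19,0,0,0]]}}

```text
time: 9.4
tcp_pos: [0.5346, 0.1511, 0.1953]
eef_rot: [0.086, 0.702, -0.086, 0.701]
force: [-0.2, 0.2, -0.1]
opening: 0.0339
```

{"api": "carry_out", "payload": {"series": [[0.4,0,0.95,-0.19,0,0,0],[0.4,0,0.95,-0.19,0,0,0],[0.4,0,0.6,-0.1,0,0,0],[0.4,0,0,0,0,0,0]]}}

```text
time: 9.73
tcp_pos: [0.5386, 0.2289, 0.1951]
eef_rot: [0.085, 0.703, -0.085, 0.701]
force: [-0.2, -0.4, 0.5]
opening: 0.0338
```

```bash
python3 - <<'E'
from meas import *
plan([.547,.228,.20],76)
snap('wrist','wrist5')
E
```

```text
t 9.73 tcp [0.5386 0.2289 0.1951] jawdeg 76.19 tilt 0.11 F [-0.2 -0.4  0.5] M [0.   0.04 0.03] open 0.0338 q [ 0.2   0.47  1.36  0.    1.31 -1.13]
shift units total [-0.165  0.039  0.279]
turn units total [ 0.0011 -0.0006  0.    ] deg 0.2
```

View pics/wrist5.png

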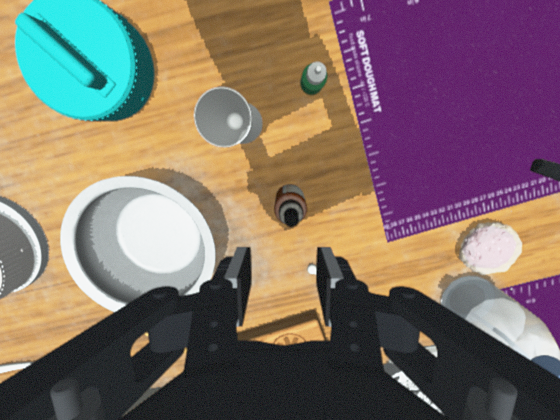

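The brown bottle next to the jigger (jigger at wrist (225,115)) has its black bulb at wrist (291,217). I'll measure that.

```bash
python3 - <<'E'
from meas import *
p,W=world('wrist5')
m=(abs(W[:,:,0]-.547)<.03)&(abs(W[:,:,1]-.228)<.03)
for a,b in((.08,.1),(.098,.108),(.06,.075),(.03,.06)):
    k=m&(W[:,:,2]>a)&(W[:,:,2]<b)
    if k.sum()>3: q=W[k];print(a,k.sum(),q.mean(0).round(4),np.percentile(q,[2,98],axis=0).round(4).tolist(),np.argwhere(k).mean(0).round(0))
a=cv2.resize(p[160:260,230:350][:,:,::-1],None,fx=5,fy=5); cv2.imwrite('pics/crop5.png',a)
q=None
p,W=world('top1')
m=(abs(W[:,:,0]-.547)<.03)&(abs(W[:,:,1]-.228)<.03)
for a,b in((.08,.1),(.095,.108),(.06,.08)):
    k=m&(W[:,:,2]>a)&(W[:,:,2]<b)
    if k.sum()>3: q=W[k];print('top',a,k.sum(),q.mean(0).round(4),np.percentile(q,[2,98],axis=0).round(4).tolist())
E
```

```text
0.08 195 [0.5444 0.2338 0.0949] [[0.5401, 0.2278, 0.0812], [0.5517, 0.2395, 0.0998]] [218. 291.]
0.098 79 [0.5461 0.2336 0.0995] [[0.5424, 0.2299, 0.0981], [0.5504, 0.2373, 0.1015]] [221. 291.]
0.06 227 [0.5399 0.2345 0.0643] [[0.5325, 0.22, 0.0601], [0.5551, 0.2473, 0.0747]] [204. 290.]
0.03 324 [0.5368 0.2352 0.0522] [[0.5298, 0.218, 0.0317], [0.5571, 0.2493, 0.0599]] [199. 290.]
top 0.08 27 [0.5475 0.2325 0.0889] [[0.5403, 0.2233, 0.0805], [0.5568, 0.2412, 0.0993]]
top 0.095 15 [0.5491 0.2332 0.0999] [[0.5452, 0.2275, 0.0957], [0.5534, 0.2387, 0.1047]]
top 0.06 48 [0.5457 0.2298 0.0698] [[0.5347, 0.2187, 0.0608], [0.5606, 0.2464, 0.0793]]
```

View pics/crop5.png

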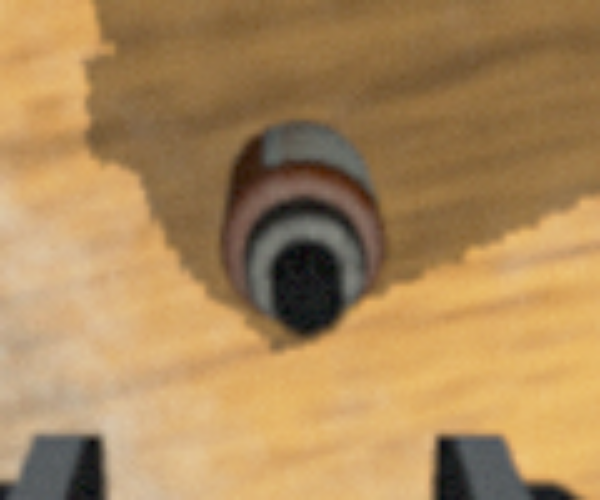

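{"api": "carry_out", "payload": {"series": [[0.4,0.3,0.11,0.11,0,0,0],[0.4,0.6,0.1,0.11,0,0,0],[0.4,0.6,0,0,0,0,0],[0.4,0.4,0,0,0,0,0],[0.4,0,0,0,0,0,0]], "grip_force": 30}}

```text
time: 10.2
tcp_pos: [0.5462, 0.2289, 0.1358]
eef_rot: [0.086, 0.704, -0.088, 0.7]
force: [-0.0, -0.7, 0.5]
opening: 0.0341
```

```bash
python3 - <<'E'
from meas import *
plan([.5465,.2335,.080],76)
snap('wrist','wrist6')
p,W=world('wrist6')
m=(abs(W[:,:,0]-.547)<.03)&(abs(W[:,:,1]-.232)<.03)
for a,b in((.08,.1),(.098,.108)):
    k=m&(W[:,:,2]>a)&(W[:,:,2]<b)
    if k.sum()>3: q=W[k];print(a,k.sum(),q.mean(0).round(4),np.percentile(q,[2,98],axis=0).round(4).tolist(),np.argwhere(k).mean(0).round(0))
E
```

```text
t 10.2 tcp [0.5462 0.2289 0.1358] jawdeg 75.9 tilt 0.34 F [-0.  -0.7  0.5] M [0.03 0.   0.01] open 0.0341 q [ 0.2   0.55  1.41 -0.    1.19 -1.13]
shift units total [ 1.859  0.157 -0.019]
turn units total [-0.0006 -0.0017  0.0009] deg 0.4
0.08 336 [0.5441 0.2339 0.0948] [[0.54, 0.228, 0.081], [0.5515, 0.2396, 0.0997]] [232. 291.]
0.098 140 [0.5458 0.2335 0.0994] [[0.5421, 0.2291, 0.098], [0.55, 0.238, 0.1014]] [236. 291.]
```

View pics/wrist6.png

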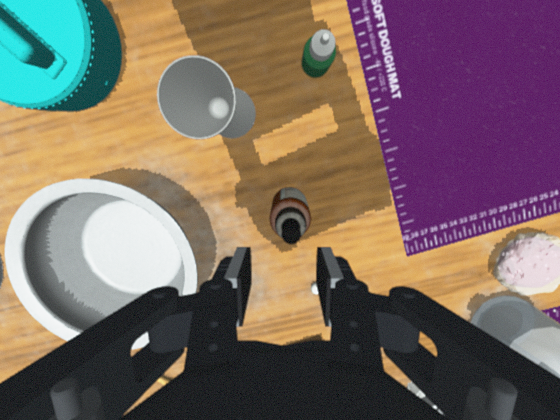

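{"api": "carry_out", "payload": {"series": [[0.4,0,0.15,0,0,0,0],[0.4,0.6,0,-0.01,0,0,0],[0.4,0.7,0,0,0,0,0],[0.4,0.5,0,0,0,0,0],[0.4,0,0,0,0,0,0]]}}

```text
time: 10.67
tcp_pos: [0.5473, 0.2346, 0.0834]
eef_rot: [0.086, 0.703, -0.087, 0.701]
force: [-0.1, -0.3, 0.4]
opening: 0.0341
```

```bash
python3 - <<'E'
from meas import *
plan([.546,.2335,.080],76)
snap('wrist','wrist7')
E
```

```text
t 10.67 tcp [0.5473 0.2346 0.0834] jawdeg 75.97 tilt 0.2 F [-0.1 -0.3  0.4] M [-0.03  0.05 -0.01] open 0.0341 q [ 0.21  0.61  1.45  0.    1.08 -1.12]
shift units total [ 0.112 -0.045 -0.032]
turn units total [-0.0001 -0.001   0.0005] deg 0.2
```

View pics/wrist7.png

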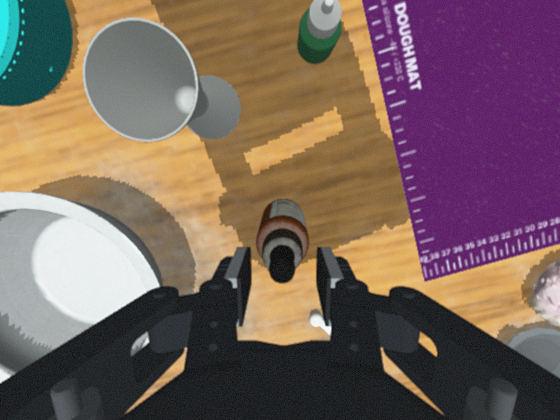

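The bulb at wrist (282,262) is centred between the fingers. I'll close on it gently.

{"api": "carry_out", "payload": {"series": [[0.25,0.05,0,0,0,0,0],[0.2,0,0,0,0,0,0],[0.1,0,0,0,0,0,0],[0,0,0,0,0,0,0],[0,0,0,0,0,0,0]], "grip_force": 30}}

```text
time: 11.13
tcp_pos: [0.5489, 0.2349, 0.0852]
eef_rot: [0.086, 0.701, -0.086, 0.703]
force: [0.1, -1.2, 6.9]
opening: 0.0108
```

```bash
python3 - <<'E'
from meas import *
plan([.546,.2335,.080],76)
snap('wrist','wrist8')
E
```

```text
t 11.13 tcp [0.5489 0.2349 0.0852] jawdeg 76.0 tilt 0.14 F [ 0.1 -1.2  6.9] M [-0.12  0.06  0.06] open 0.0108 q [ 0.21  0.61  1.45 -0.    1.08 -1.12]
shift units total [ 0.172 -0.07  -0.082]
turn units total [-0.      0.0007 -0.0003] deg 0.1
```

View pics/wrist8.png

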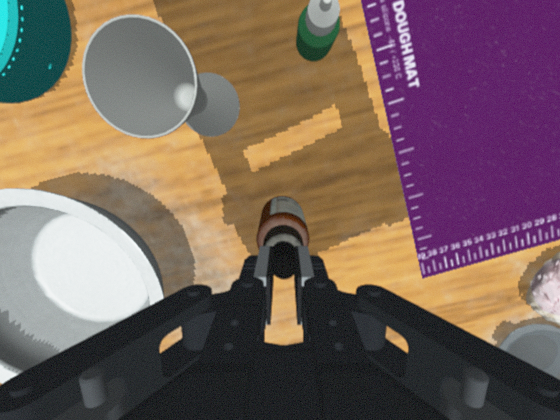

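{"api": "carry_out", "payload": {"series": [[0,-0.2,0,0,0,0,0],[0,-0.5,0,0,0,0,0],[0,-0.8,0,0,0,0,0],[0,-1,0,0,0,0,0],[0,-1,0,0,0,0,0]]}}

```text
time: 11.6
tcp_pos: [0.5477, 0.2349, 0.1901]
eef_rot: [0.086, 0.702, -0.086, 0.701]
force: [0.4, -0.6, -0.4]
opening: 0.0107
```

{"api": "carry_out", "payload": {"series": [[0,-0.8,0,0,0,0,0],[0,-0.5,0,0,0,0,0],[0,-0.2,0,0,0,0,0],[0,0,0,0,0,0,0]]}}

```text
time: 11.93
tcp_pos: [0.5484, 0.235, 0.2351]
eef_rot: [0.086, 0.701, -0.086, 0.703]
force: [0.2, -0.3, -1.3]
opening: 0.0112
```

```bash
python3 - <<'E'
from meas import *
plan([.542,-.304,.235],76)
snap('wrist','wrist9'); snap('scene','scene9')
E
```

```text
t 11.93 tcp [0.5484 0.235  0.2351] jawdeg 76.0 tilt 0.13 F [ 0.2 -0.3 -1.3] M [-0.02 -0.01  0.01] open 0.0112 q [ 0.21  0.47  1.26  0.    1.41 -1.12]
shift units total [-5.0000e-03 -1.7485e+01  4.1390e+00]
turn units total [-0.      0.0007 -0.0003] deg 0.1
```

View pics/wrist9.png

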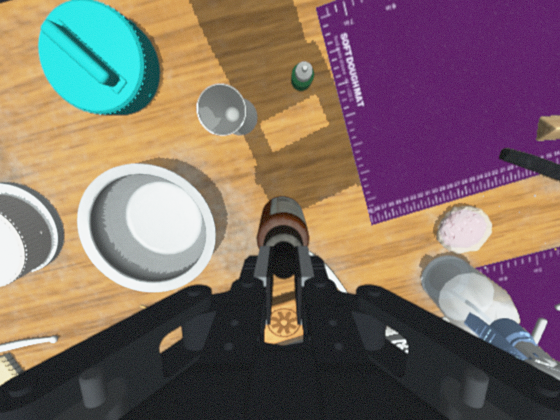

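View pics/scene9.png

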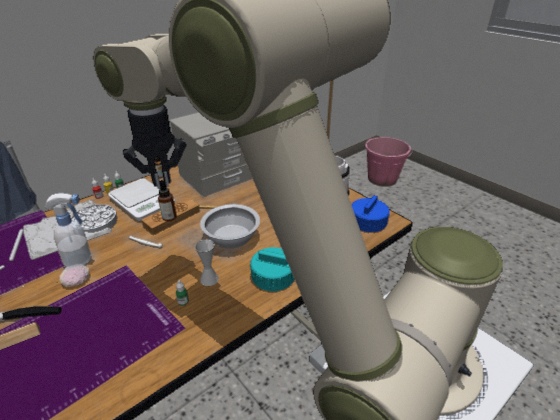

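The bottle hangs upright in the pads: wrist (284,240), scene (166,195). I'll carry it to the tub.

{"api": "carry_out", "payload": {"series": [[0,0,-0.3,0.07,0,0,0],[0,0,-0.6,0.14,0,0,0],[0,0,-0.9,0.213,0,0,0],[0,0,-0.95,0.225,0,0,0],[0,0,-0.95,0.225,0,0,0]]}}

```text
time: 12.45
tcp_pos: [0.546, 0.1192, 0.2326]
eef_rot: [0.086, 0.703, -0.086, 0.701]
force: [0.5, 1.1, -0.6]
opening: 0.0111
```

{"api": "carry_out", "payload": {"series": [[0,0,-0.95,0.225,0,0,0],[0,0,-0.95,0.225,0,0,0],[0,0,-0.95,0.225,0,0,0],[0,0,-0.95,0.225,0,0,0],[0,0,-0.95,0.225,0,0,0]]}}

```text
time: 12.87
tcp_pos: [0.5441, -0.0275, 0.2328]
eef_rot: [0.086, 0.703, -0.086, 0.701]
force: [0.5, 0.4, -0.6]
opening: 0.0109
```

{"api": "carry_out", "payload": {"series": [[0,0,-0.95,0.225,0,0,0],[0,0,-0.95,0.225,0,0,0],[0,0,-0.95,0.225,0,0,0],[0,0,-0.95,0.225,0,0,0],[0,0,-0.95,0.225,0,0,0]]}}

```text
time: 13.28
tcp_pos: [0.5423, -0.1738, 0.2327]
eef_rot: [0.087, 0.703, -0.086, 0.701]
force: [-0.1, 0.4, -0.1]
opening: 0.0108
```

{"api": "carry_out", "payload": {"series": [[0,0,-0.95,0.225,0,0,0],[0,0,-0.95,0.225,0,0,0],[0,0,-0.95,0.225,0,0,0],[0,0,-0.6,0.14,0,0,0],[0,0,-0.3,0.07,0,0,0]]}}

```text
time: 13.7
tcp_pos: [0.5406, -0.2902, 0.2323]
eef_rot: [0.087, 0.702, -0.087, 0.701]
force: [-0.4, -0.2, 0.5]
opening: 0.011
```

{"api": "carry_out", "payload": {"series": [[0,0,0,0,0,0,0],[0,0,0,0,0,0,0]]}}

```text
time: 13.87
tcp_pos: [0.5415, -0.2871, 0.2332]
eef_rot: [0.087, 0.702, -0.086, 0.701]
force: [-0.1, 0.4, -0.5]
opening: 0.0114
```

```bash
python3 - <<'E'
from meas import *
plan([.542,-.304,.235],76)
snap('wrist','wrist10');
E
```

```text
t 13.87 tcp [ 0.5415 -0.2871  0.2332] jawdeg 75.98 tilt 0.09 F [-0.1  0.4 -0.5] M [-0.03  0.01  0.  ] open 0.0114 q [-0.68  0.51  1.21  0.    1.43 -2.  ]
shift units total [-0.061 -0.542  0.154]
turn units total [-0.0001 -0.0004 -0.0003] deg 0.1
```

View pics/wrist10.png

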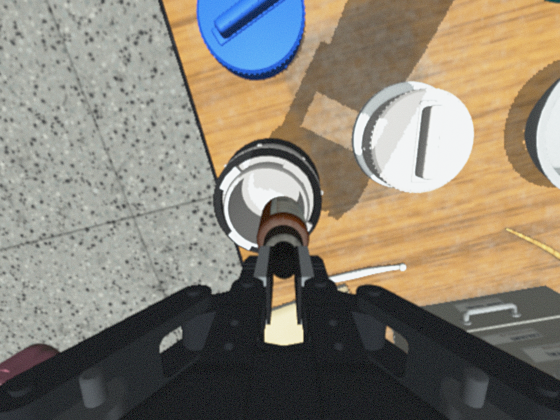

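{"api": "carry_out", "payload": {"series": [[0,0,-0.3,0.08,0,0,0],[0,0,-0.24,0.06,0,0,0],[0,0,0,0,0,0,0],[0,0,0,0,0,0,0]]}}

```text
time: 14.25
tcp_pos: [0.5419, -0.3045, 0.2338]
eef_rot: [0.086, 0.702, -0.086, 0.702]
force: [0.4, -0.1, -0.9]
opening: 0.011
```

```bash
python3 - <<'E'
from meas import *
plan([.542,-.304,.100],76)
snap('wrist','wrist11')
p,W=world('wrist11')
m=(abs(W[:,:,0]-.54)<.06)&(abs(W[:,:,1]+.304)<.06)&(W[:,:,2]>.1095)&(W[:,:,2]<.1145)
q=W[m]
A=np.c_[2*q[:,:2],np.ones(len(q))];x=np.linalg.lstsq(A,(q[:,:2]**2).sum(1),rcond=None)[0];print(len(q),x[:2],np.sqrt(x[2]+x[0]**2+x[1]**2))
m=(abs(W[:,:,0]-.54)<.03)&(abs(W[:,:,1]+.304)<.03)&(W[:,:,2]>.15)&(W[:,:,2]<.24)
for a in np.arange(.15,.23,.01):
    k=m&(W[:,:,2]>a)&(W[:,:,2]<a+.01); 
    if k.sum()>20: print(a.round(3),k.sum(),np.percentile(W[k],[2,50,98],axis=0)[:,:2].round(4).tolist())
E
```

```text
t 14.25 tcp [ 0.5419 -0.3045  0.2338] jawdeg 75.98 tilt 0.01 F [ 0.4 -0.1 -0.9] M [-0.01  0.01  0.04] open 0.011 q [-0.7   0.53  1.17  0.    1.44 -2.03]
shift units total [ 4.459e+00  1.600e-02 -1.000e-03]
turn units total [-0.0001 -0.     -0.    ] deg 0.0
703 [ 0.53979295 -0.30391471] 0.03736780637946546
0.15 74 [[0.5227, -0.3186], [0.5249, -0.3033], [0.5322, -0.2904]]
0.16 113 [[0.5226, -0.3174], [0.5248, -0.3013], [0.5347, -0.2894]]
0.17 124 [[0.5226, -0.3178], [0.5247, -0.3016], [0.5348, -0.2892]]
0.18 149 [[0.5226, -0.3176], [0.5248, -0.3012], [0.5347, -0.2889]]
0.19 194 [[0.5228, -0.317], [0.5247, -0.3012], [0.5368, -0.2887]]
0.2 763 [[0.5234, -0.3197], [0.5288, -0.3013], [0.544, -0.2893]]
0.21 250 [[0.5279, -0.316], [0.5299, -0.303], [0.5389, -0.2929]]
0.22 499 [[0.5287, -0.3124], [0.5328, -0.3024], [0.5379, -0.2939]]
0.23 238 [[0.5289, -0.3163], [0.5341, -0.3031], [0.5517, -0.2904]]
```

View pics/wrist11.png

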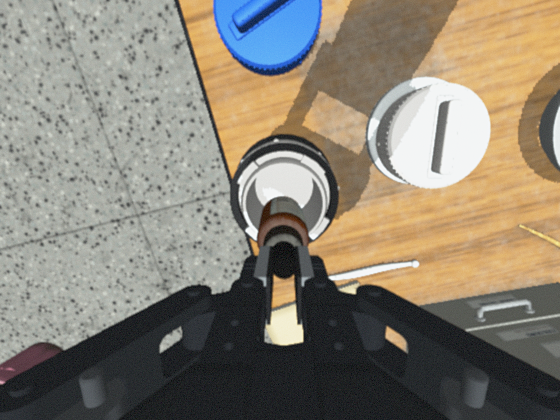

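The bottle's measured axis is at about (0.5386, -0.303) and the tub's at (0.540, -0.304). Clearance is good, so I'll lower it.

{"api": "carry_out", "payload": {"series": [[0,0.4,0,0.02,0,0,0],[0,0.8,0,0.02,0,0,0],[0,0.9,0,0,0,0,0],[0,0.9,0,0,0,0,0],[0,0.7,0,0,0,0,0]]}}

```text
time: 14.72
tcp_pos: [0.5427, -0.3039, 0.1208]
eef_rot: [0.086, 0.702, -0.086, 0.701]
force: [0.8, -0.4, -1.0]
opening: 0.011
```

{"api": "carry_out", "payload": {"series": [[0,0.3,0,0,0,0,0],[0,0.2,0,0,0,0,0],[0,0,0,0,0,0,0]]}}

```text
time: 14.97
tcp_pos: [0.5431, -0.3045, 0.1076]
eef_rot: [0.086, 0.702, -0.086, 0.702]
force: [0.4, -0.3, -0.8]
opening: 0.0108
```

```bash
python3 - <<'E'
from meas import *
plan([.542,-.304,.099],76)
E
```

```text
t 14.97 tcp [ 0.5431 -0.3045  0.1076] jawdeg 76.0 tilt 0.04 F [ 0.4 -0.3 -0.8] M [ 0.02 -0.01  0.02] open 0.0108 q [-0.7   0.64  1.33  0.    1.17 -2.03]
shift units total [ 0.285  0.006 -0.038]
turn units total [ 0.     -0.0002 -0.0001] deg 0.0
```

{"api": "carry_out", "payload": {"series": [[0,0.1,0,0,0,0,0],[0,0.1,0,0,0,0,0],[0,0.06,0,0,0,0,0],[0,0,0,0,0,0,0]]}}

```text
time: 15.3
tcp_pos: [0.5431, -0.3046, 0.1002]
eef_rot: [0.086, 0.702, -0.086, 0.702]
force: [0.3, 0.0, 0.8]
opening: 0.0111
```

```bash
python3 - <<'E'
from meas import *
plan([.542,-.304,.099],76)
E
```

```text
t 15.3 tcp [ 0.5431 -0.3046  0.1002] jawdeg 76.0 tilt 0.02 F [0.3 0.  0.8] M [-0.02  0.03  0.  ] open 0.0111 q [-0.7   0.65  1.34 -0.    1.15 -2.03]
shift units total [ 0.04   0.012 -0.041]
turn units total [-0.      0.0001  0.    ] deg 0.0
```

{"api": "carry_out", "payload": {"series": [[0,0.03,0,0,0,0,0],[0,0.03,0,0,0,0,0],[0,0,0,0,0,0,0]]}}

```text
time: 15.55
tcp_pos: [0.5435, -0.3051, 0.0992]
eef_rot: [0.086, 0.701, -0.087, 0.702]
force: [-0.2, -0.3, 4.4]
opening: 0.0113
```

```bash
python3 - <<'E'
from meas import *
plan([.542,-.304,.099],76)
E
```

```text
t 15.55 tcp [ 0.5435 -0.3051  0.0992] jawdeg 76.0 tilt 0.12 F [-0.2 -0.3  4.4] M [-0.07  0.07 -0.02] open 0.0113 q [-0.7   0.65  1.34 -0.    1.15 -2.03]
shift units total [ 0.006  0.023 -0.058]
turn units total [-0.      0.0006  0.0003] deg 0.1
```

The bottle is on the floor at TCP z 0.0992 with 4.4 N, about where it should be. I'll open the fingers part-way and go up.

{"api": "carry_out", "payload": {"series": [[0.2,0,0,0,0,0,0],[0.28,0,0,0,0,0,0],[0.28,0,0,0,0,0,0],[0.28,-0.2,0,0,0,0,0],[0.28,-0.5,0,0,0,0,0]]}}

```text
time: 15.97
tcp_pos: [0.5423, -0.304, 0.1178]
eef_rot: [0.087, 0.703, -0.085, 0.701]
force: [0.5, 0.9, -0.1]
opening: 0.0241
```

{"api": "carry_out", "payload": {"series": [[0.35,-0.9,0,0,0,0,0],[0.35,-1,0,0,0,0,0],[0.35,-0.8,0,0,0,0,0],[0.35,-0.3,0,0,0,0,0],[0.35,0,0,0,0,0,0]]}}

```text
time: 16.38
tcp_pos: [0.5437, -0.305, 0.2116]
eef_rot: [0.085, 0.701, -0.087, 0.703]
force: [0.8, 0.5, -0.4]
opening: 0.0299
```

```bash
python3 - <<'E'
from meas import *
plan([.522,-.1303,.20],76)
snap('wrist','wrist12')
p,W=world('wrist12')
m=(abs(W[:,:,0]-.54)<.06)&(abs(W[:,:,1]+.304)<.06)&(W[:,:,2]>.1095)&(W[:,:,2]<.1145)
print(m.sum())
k=(abs(W[:,:,0]-.54)<.03)&(abs(W[:,:,1]+.304)<.03)&(p.sum(2)<150)&(W[:,:,2]>.09)&(W[:,:,2]<.125)
print(k.sum(),W[k].mean(0),W[k][:,2].max()); capmeas('wrist12',(.522,-.130),.059)
E
```

```text
t 16.38 tcp [ 0.5437 -0.305   0.2116] jawdeg 76.0 tilt 0.25 F [ 0.8  0.5 -0.4] M [-0.05 -0.06 -0.05] open 0.0299 q [-0.7   0.54  1.21  0.    1.39 -2.03]
shift units total [ 0.369  5.478 -2.112]
turn units total [0.     0.0012 0.0006] deg 0.2
1169
192 [ 0.53836369 -0.30545256  0.10873667] 0.11631008495726432
top 7888 0.059 ((522.6638793945312, -130.9988555908203), 54.885581970214844)
bar 1337 [ 0.5207 -0.132   0.0821] ((522.26416015625, -131.34164428710938), (14.205192565917969, 71.1130599975586), 76.33740234375)
```

View pics/wrist12.png

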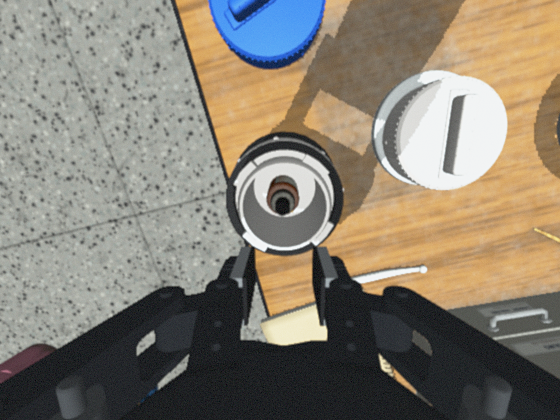

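The bottle stands upright in the mouth at wrist (283,200), with its top at 0.116 m as it should be. Next I'll fetch the cap.

{"api": "carry_out", "payload": {"series": [[0.35,0,0.4,-0.16,0,0,0],[0.35,0,0.8,-0.31,0,0,0],[0.35,0,0.95,-0.365,0,0,0],[0.35,0,0.95,-0.365,0,0,0],[0.35,0,0.95,-0.365,0,0,0]]}}

```text
time: 16.85
tcp_pos: [0.5258, -0.1737, 0.207]
eef_rot: [0.087, 0.703, -0.086, 0.701]
force: [0.3, -0.5, -0.5]
opening: 0.03
```

{"api": "carry_out", "payload": {"series": [[0.35,0,0.8,-0.31,0,0,0],[0.35,0.3,0.45,-0.17,0,0,0],[0.35,0.8,0.17,-0.06,0,0,0],[0.35,0.8,0,0,0,0,0],[0.35,0.6,0,0,0,0,0]]}}

```text
time: 17.27
tcp_pos: [0.52, -0.1289, 0.1307]
eef_rot: [0.086, 0.703, -0.085, 0.7]
force: [-0.0, 0.0, 0.1]
opening: 0.0297
```

{"api": "carry_out", "payload": {"series": [[0.35,0,0,0,0,0,0],[0.35,0,0,0,0,0,0]]}}

```text
time: 17.43
tcp_pos: [0.5207, -0.1298, 0.1329]
eef_rot: [0.087, 0.703, -0.086, 0.701]
force: [1.0, 1.0, 1.5]
opening: 0.0298
```

```bash
python3 - <<'E'
from meas import *
plan([.522,-.1305,.06],76)
snap('wrist','wrist13')
capmeas('wrist13',(.522,-.130),.059)
E
```

```text
t 17.43 tcp [ 0.5207 -0.1298  0.1329] jawdeg 75.99 tilt 0.21 F [1.  1.  1.5] M [-0.01 -0.06 -0.  ] open 0.0298 q [-0.46  0.44  1.59 -0.    1.12 -1.79]
shift units total [ 2.428 -0.016  0.056]
turn units total [-0.     -0.0011 -0.0002] deg 0.2
top 11218 0.059 ((521.957275390625, -130.40623474121094), 54.577308654785156)
bar 1892 [ 0.5199 -0.1299  0.0823] ((521.605712890625, -130.0689697265625), (13.95249080657959, 70.62081909179688), 75.56527709960938)
```

View pics/wrist13.png

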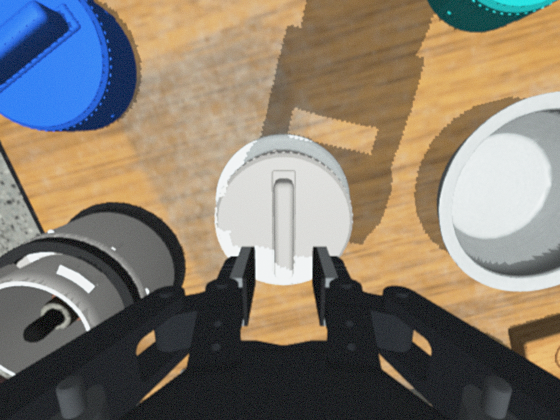

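{"api": "carry_out", "payload": {"series": [[0.3,0.5,0,0.02,0,0,0],[0.3,0.8,0,0.02,0,0,0],[0.3,0.7,0,0,0,0,0],[0.25,0.3,0,0,0,0,0],[0.25,0,0,0,0,0,0]]}}

```text
time: 17.9
tcp_pos: [0.5222, -0.1302, 0.0643]
eef_rot: [0.087, 0.703, -0.086, 0.701]
force: [-0.5, -0.8, 0.0]
opening: 0.0215
```

{"api": "carry_out", "payload": {"series": [[0.25,0,0,0,0,0,0],[0.25,0,0,0,0,0,0]]}}

```text
time: 18.07
tcp_pos: [0.5235, -0.1308, 0.0668]
eef_rot: [0.086, 0.701, -0.086, 0.703]
force: [0.5, 0.1, 1.3]
opening: 0.0214
```

```bash
python3 - <<'E'
from meas import *
plan([.522,-.1303,.06],76)
E
```

```text
t 18.07 tcp [ 0.5235 -0.1308  0.0668] jawdeg 76.0 tilt 0.15 F [0.5 0.1 1.3] M [ 0.01  0.   -0.01] open 0.0214 q [-0.46  0.53  1.65  0.    0.96 -1.79]
shift units total [ 0.227  0.004 -0.053]
turn units total [-0.      0.0008  0.0002] deg 0.1
```

{"api": "carry_out", "payload": {"series": [[0.25,0.1,0,-0.04,0,0,0],[0.25,0.07,0,0,0,0,0],[0.25,0.02,0,0,0,0,0],[0.25,0,0,0,0,0,0]], "grip_force": 40}}

```text
time: 18.4
tcp_pos: [0.5215, -0.1301, 0.0596]
eef_rot: [0.086, 0.702, -0.086, 0.702]
force: [0.2, 0.2, 0.2]
opening: 0.0213
```

```bash
python3 - <<'E'
from meas import *
plan([.522,-.1303,.06],76)
E
```

```text
t 18.4 tcp [ 0.5215 -0.1301  0.0596] jawdeg 76.0 tilt 0.0 F [0.2 0.2 0.2] M [-0.01 -0.   -0.  ] open 0.0213 q [-0.46  0.54  1.66  0.    0.95 -1.79]
shift units total [-0.013 -0.003  0.018]
turn units total [-0.  0. -0.] deg 0.0
```

{"api": "carry_out", "payload": {"series": [[0,0,0,0.015,0,0,0],[0,0,0,0,0,0,0],[0,0,0,0,0,0,0],[0,0,0,0,0,0,0]], "grip_force": 40}}

```text
time: 18.73
tcp_pos: [0.5222, -0.1303, 0.0598]
eef_rot: [0.086, 0.702, -0.086, 0.702]
force: [0.3, -0.2, 3.0]
opening: 0.0132
```

```bash
python3 - <<'E'
from meas import *
plan([.522,-.1303,.06],76)
E
```

```text
t 18.73 tcp [ 0.5222 -0.1303  0.0598] jawdeg 76.0 tilt 0.03 F [ 0.3 -0.2  3. ] M [ 0.   -0.04 -0.02] open 0.0132 q [-0.46  0.54  1.65  0.    0.95 -1.79]
shift units total [-0.008 -0.001 -0.005]
turn units total [-0.      0.0002  0.    ] deg 0.0
```

{"api": "carry_out", "payload": {"series": [[0,-0.2,0,0,0,0,0],[0,-0.6,0,0,0,0,0],[0,-1,0,0,0,0,0],[0,-1,0,0,0,0,0],[0,-1,0,0,0,0,0]]}}

```text
time: 19.15
tcp_pos: [0.5216, -0.13, 0.1751]
eef_rot: [0.086, 0.702, -0.086, 0.702]
force: [-0.9, 0.1, -0.4]
opening: 0.0133
```

{"api": "carry_out", "payload": {"series": [[0,-0.7,0,0,0,0,0],[0,-0.3,0,0,0,0,0],[0,0,0,0,0,0,0],[0,0,0,0,0,0,0]]}}

```text
time: 19.48
tcp_pos: [0.5216, -0.13, 0.2026]
eef_rot: [0.086, 0.702, -0.086, 0.701]
force: [-0.1, 0.8, -2.0]
opening: 0.0131
```

```bash
python3 - <<'E'
from meas import *
plan([.5406,-.3042,.205],76); snap('wrist','wrist14'); capmeas('wrist14',(.522,-.130),.205)
E
```

```text
t 19.48 tcp [ 0.5216 -0.13    0.2026] jawdeg 76.0 tilt 0.08 F [-0.1  0.8 -2. ] M [-0.    0.02 -0.03] open 0.0131 q [-0.46  0.36  1.5  -0.    1.28 -1.79]
shift units total [-0.086 -5.479  2.02 ]
turn units total [-0.     -0.0004 -0.0001] deg 0.1
top 16164 0.202 ((520.6798095703125, -130.2039337158203), 53.2544059753418)
bar 3708 [ 0.518  -0.1296  0.2257] ((519.6178588867188, -131.81016540527344), (37.9682731628418, 66.1020278930664), 56.054718017578125)
```

{"api": "carry_out", "payload": {"series": [[0,0,-0.3,0.11,0,0,0],[0,0,-0.7,0.26,0,0,0],[0,0,-0.95,0.35,0,0,0],[0,0,-0.95,0.35,0,0,0],[0,0,-0.95,0.35,0,0,0]]}}

```text
time: 19.95
tcp_pos: [0.535, -0.2544, 0.2021]
eef_rot: [0.087, 0.703, -0.086, 0.701]
force: [0.8, 0.6, -1.4]
opening: 0.0133
```

{"api": "carry_out", "payload": {"series": [[0,0,-0.8,0.3,0,0,0],[0,0,-0.5,0.18,0,0,0],[0,0,-0.3,0.11,0,0,0],[0,0,0,0,0,0,0],[0,0,0,0,0,0,0]]}}

```text
time: 20.37
tcp_pos: [0.5407, -0.3032, 0.2026]
eef_rot: [0.087, 0.702, -0.086, 0.701]
force: [-0.1, -0.1, -0.3]
opening: 0.0134
```

```bash
python3 - <<'E'
from meas import *
plan([.5407,-.3042,.130],76); snap('wrist','wrist15'); capmeas('wrist15',(.541,-.304),.200)
E
```

```text
t 20.37 tcp [ 0.5407 -0.3032  0.2026] jawdeg 75.98 tilt 0.1 F [-0.1 -0.1 -0.3] M [0.06 0.03 0.01] open 0.0134 q [-0.7   0.55  1.23  0.    1.37 -2.03]
shift units total [ 2.421 -0.034  0.013]
turn units total [-0.0001 -0.0005 -0.0003] deg 0.1
top 16982 0.2018 ((539.4767456054688, -303.1979675292969), 54.29788589477539)
bar 4114 [ 0.5361 -0.3025  0.2252] ((538.526123046875, -304.7271728515625), (38.178314208984375, 67.12825012207031), 56.475624084472656)
```

View pics/wrist15.png

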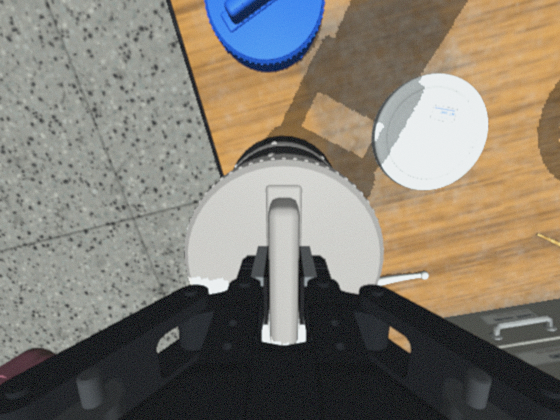

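{"api": "carry_out", "payload": {"series": [[0,0.2,-0.03,0.03,0,0,0],[0,0.5,0,0,0,0,0],[0,0.5,0,0,0,0,0],[0,0.3,0,0,0,0,0],[0,0.1,0,0,0,0,0]]}}

```text
time: 20.83
tcp_pos: [0.5412, -0.3034, 0.1538]
eef_rot: [0.086, 0.703, -0.085, 0.701]
force: [-0.9, 0.6, 0.3]
opening: 0.0133
```

{"api": "carry_out", "payload": {"series": [[0,0,0,0,0,0,0],[0,0.2,0,0,0,0,0],[0,0.1,0,0,0,0,0],[0,0,0,0,0,0,0]]}}

```text
time: 21.17
tcp_pos: [0.5414, -0.3044, 0.1462]
eef_rot: [0.086, 0.702, -0.086, 0.702]
force: [0.1, 0.2, -0.5]
opening: 0.0134
```

```bash
python3 - <<'E'
from meas import *
plan([.5407,-.3042,.130],76)
E
```

```text
t 21.17 tcp [ 0.5414 -0.3044  0.1462] jawdeg 76.0 tilt 0.03 F [ 0.1  0.2 -0.5] M [ 0.05 -0.02 -0.02] open 0.0134 q [-0.7   0.59  1.3  -0.    1.25 -2.03]
shift units total [ 0.54   0.    -0.025]
turn units total [-0.     -0.0002 -0.0001] deg 0.0
```

{"api": "carry_out", "payload": {"series": [[0,0.12,0,0,0,0,0],[0,0.12,0,0,0,0,0],[0,0.12,0,0,0,0,0],[0,0,0,0,0,0,0]]}}

```text
time: 21.5
tcp_pos: [0.5413, -0.3044, 0.1348]
eef_rot: [0.086, 0.702, -0.086, 0.701]
force: [-0.4, 0.8, -2.1]
opening: 0.0132
```

```bash
python3 - <<'E'
from meas import *
plan([.5407,-.3042,.124],76)
E
```

```text
t 21.5 tcp [ 0.5413 -0.3044  0.1348] jawdeg 75.99 tilt 0.07 F [-0.4  0.8 -2.1] M [ 0.03  0.13 -0.01] open 0.0132 q [-0.7   0.61  1.31 -0.    1.22 -2.03]
shift units total [ 0.361  0.002 -0.02 ]
turn units total [-0.0001 -0.0003 -0.0002] deg 0.1
```

{"api": "carry_out", "payload": {"series": [[0,0.13,0,0,0,0,0],[0,0.13,0,0,0,0,0],[0,0.12,0,0,0,0,0],[0,0,0,0,0,0,0]]}}

```text
time: 21.83
tcp_pos: [0.5414, -0.3046, 0.1249]
eef_rot: [0.086, 0.702, -0.086, 0.702]
force: [-6.3, 2.4, 8.9]
opening: 0.0134
```

```bash
python3 - <<'E'
from meas import *
plan([.5407,-.3042,.124],76)
E
```

```text
t 21.83 tcp [ 0.5414 -0.3046  0.1249] jawdeg 76.0 tilt 0.02 F [-6.3  2.4  8.9] M [ 0.44  0.95 -0.01] open 0.0134 q [-0.7   0.62  1.32 -0.    1.2  -2.03]
shift units total [ 0.03   0.007 -0.026]
turn units total [-0.     -0.      0.0001] deg 0.0
```

{"api": "carry_out", "payload": {"series": [[0,0.03,0.01,-0.025,0,0,0],[0,0,0,0,0,0,0],[0,0,0,0,0,0,0]]}}

```text
time: 22.08
tcp_pos: [0.5414, -0.3046, 0.1249]
eef_rot: [0.086, 0.701, -0.087, 0.703]
force: [-3.8, 1.1, 9.0]
opening: 0.0128
```

```bash
python3 - <<'E'
from meas import *
plan([.5407,-.3042,.124],76)
E
```

```text
t 22.08 tcp [ 0.5414 -0.3046  0.1249] jawdeg 75.99 tilt 0.15 F [-3.8  1.1  9. ] M [ 0.3   0.54 -0.05] open 0.0128 q [-0.7   0.61  1.33 -0.    1.2  -2.03]
shift units total [ 0.031  0.007 -0.024]
turn units total [-0.      0.0007  0.0004] deg 0.2
```

{"api": "carry_out", "payload": {"series": [[0,0.05,0,-0.02,0,0,0],[0,0,0,0,0,0,0],[0,0,0,0,0,0,0]]}}

```text
time: 22.33
tcp_pos: [0.5413, -0.3045, 0.1238]
eef_rot: [0.085, 0.701, -0.087, 0.703]
force: [-1.1, 0.9, 10.0]
opening: 0.013
```

```bash
python3 - <<'E'
from meas import *
plan([.5407,-.3042,.124],76)
E
```

```text
t 22.33 tcp [ 0.5413 -0.3045  0.1238] jawdeg 76.0 tilt 0.24 F [-1.1  0.9 10. ] M [0.26 0.27 0.  ] open 0.013 q [-0.7   0.61  1.33  0.    1.19 -2.03]
shift units total [-0.007  0.006 -0.021]
turn units total [-0.      0.0012  0.0005] deg 0.2
```

{"api": "carry_out", "payload": {"series": [[0,0,0,0,0.02,0.001,0],[0,0,0,0,0.038,0,0],[0,0,0,0,0.038,0,0],[0,0,0,0,0.038,0,0],[0,0,0,0,0.038,0,0]]}}

```text
time: 22.75
tcp_pos: [0.5412, -0.3048, 0.124]
eef_rot: [0.271, 0.652, -0.273, 0.653]
force: [-1.0, 0.3, 10.7]
opening: 0.0133
```

```bash
python3 - <<'E'
from meas import *
plan([.5407,-.3042,.124],28)
E
```

```text
t 22.75 tcp [ 0.5412 -0.3048  0.124 ] jawdeg 44.73 tilt 0.14 F [-1.   0.3 10.7] M [0.13 0.19 0.33] open 0.0133 q [-0.7   0.62  1.33 -0.    1.2  -1.48]
shift units total [-0.     0.001 -0.027]
turn units total [0.093  0.0007 0.0003] deg 16.7
```

{"api": "carry_out", "payload": {"series": [[0,0,0,0,0.036,0,0],[0,0,0,0,0.036,0,0],[0,0,0,0,0.022,0,0],[0,0,0,0,0,0,0]]}}

```text
time: 23.08
tcp_pos: [0.5411, -0.3046, 0.1239]
eef_rot: [0.364, 0.606, -0.365, 0.606]
force: [-1.7, 1.4, 11.8]
opening: 0.0129
```

```bash
python3 - <<'E'
from meas import *
plan([.5407,-.3042,.130],28)
E
```

```text
t 23.08 tcp [ 0.5411 -0.3046  0.1239] jawdeg 27.93 tilt 0.1 F [-1.7  1.4 11.8] M [0.33 0.44 0.12] open 0.0129 q [-0.7   0.62  1.33 -0.    1.2  -1.19]
shift units total [-0.202 -0.008 -0.017]
turn units total [-0.0004  0.0005  0.0003] deg 0.1
```

{"api": "carry_out", "payload": {"series": [[0,0,0,0,0.01,0,0],[0,0,0,0,0,0,0]]}}

```text
time: 23.25
tcp_pos: [0.5409, -0.3042, 0.1239]
eef_rot: [0.373, 0.601, -0.374, 0.601]
force: [-4.4, 4.7, 11.9]
opening: 0.013
```

```bash
python3 - <<'E'
from meas import *
plan([.5407,-.3042,.130],28)
E
```

```text
t 23.25 tcp [ 0.5409 -0.3042  0.1239] jawdeg 26.32 tilt 0.08 F [-4.4  4.7 11.9] M [0.55 0.67 0.62] open 0.013 q [-0.7   0.62  1.33 -0.    1.2  -1.16]
shift units total [-0.204 -0.006 -0.002]
turn units total [-0.0094  0.0002  0.0004] deg 1.7
```

The wrist moment rose to 0.6 N m at 26.3°, so the cap is at the stop. I'll let it rise, then let go.

{"api": "carry_out", "payload": {"series": [[0,-0.07,0,0,0,0,0],[0,-0.08,0,0,0,0,0],[0,-0.08,0,0,0,0,0],[0,0,0,0,0,0,0]]}}

```text
time: 23.58
tcp_pos: [0.5406, -0.3039, 0.1298]
eef_rot: [0.373, 0.601, -0.373, 0.6]
force: [-3.9, 2.9, 8.5]
opening: 0.013
```

```bash
python3 - <<'E'
from meas import *
plan([.5407,-.3042,.131],28)
E
```

```text
t 23.58 tcp [ 0.5406 -0.3039  0.1298] jawdeg 26.35 tilt 0.12 F [-3.9  2.9  8.5] M [0.54 0.47 0.4 ] open 0.013 q [-0.7   0.61  1.32 -0.    1.21 -1.16]
shift units total [-0.039 -0.001  0.01 ]
turn units total [-0.0091 -0.0004  0.0006] deg 1.7
```

{"api": "carry_out", "payload": {"series": [[0,-0.06,0,0,0,0,0],[0,-0.06,0,0,0,0,0],[0,-0.04,0,0,0,0,0],[0,0,0,0,0,0,0]]}}

```text
time: 23.92
tcp_pos: [0.5403, -0.3037, 0.1307]
eef_rot: [0.373, 0.602, -0.373, 0.599]
force: [6.9, -2.6, -17.6]
opening: 0.0132
```

```bash
python3 - <<'E'
from meas import *
plan([.5407,-.3042,.131],28); snap('wrist','wrist16'); capmeas('wrist16',(.541,-.304),.130)
E
```

```text
t 23.92 tcp [ 0.5403 -0.3037  0.1307] jawdeg 26.31 tilt 0.27 F [  6.9  -2.6 -17.6] M [-0.57 -1.24  0.4 ] open 0.0132 q [-0.7   0.61  1.32 -0.    1.22 -1.16]
shift units total [-0.008  0.004  0.019]
turn units total [-0.0094 -0.0013  0.0008] deg 1.7
top 16842 0.1299 ((540.2410888671875, -303.796142578125), 54.207763671875)
bar 4224 [ 0.5385 -0.3002  0.1533] ((538.1975708007812, -303.38568115234375), (38.18330383300781, 67.34912109375), 7.422630786895752)
```

The cap is locked: it holds against a 17.6 N pull and its top is at 0.130. I'll ease off, open and withdraw.

{"api": "carry_out", "payload": {"series": [[0,0.1,0,0,0,0,0],[0,0,0,0,0,0,0],[0.3,0,0,0,0,0,0],[0.35,0,0,0,0,0,0],[0.35,0,0,0,0,0,0]]}}

```text
time: 24.38
tcp_pos: [0.5404, -0.3042, 0.1309]
eef_rot: [0.373, 0.601, -0.374, 0.6]
force: [0.1, -0.4, 0.3]
opening: 0.0299
```

{"api": "carry_out", "payload": {"series": [[0.35,-0.2,0,0,0,0,0],[0.35,-0.6,0,0,0,0,0],[0.4,-1,0,0,0,0,0],[0.4,-1,0,0,0,0,0],[0.4,-0.6,0,0,0,0,0]]}}

```text
time: 24.8
tcp_pos: [0.5411, -0.3045, 0.2367]
eef_rot: [0.373, 0.6, -0.374, 0.601]
force: [-0.7, 0.0, 0.3]
opening: 0.0342
```

{"api": "carry_out", "payload": {"series": [[0.4,-0.3,0,0,0,0,0],[0.4,0,0,0,0,0,0],[0.4,0,0,0,0,0,0]]}}

```text
time: 25.05
tcp_pos: [0.5405, -0.3039, 0.2409]
eef_rot: [0.373, 0.602, -0.373, 0.599]
force: [0.7, -0.5, -0.3]
opening: 0.034
```

```bash
python3 - <<'E'
from meas import *
plan([.5407,-.3042,.131],28); snap('wrist','wrist17'); snap('top','top17'); capmeas('wrist17',(.541,-.304),.130)
p,W=world('top17')
for n,(u,v) in dict(jig=(206,224),col=(180,232),bowl=(255,187),lid=(325,201)).items():
    for t in('top0','top17'):
        _,w=world(t); r=30 if n in('lid','bowl') else 16; w=w[v-r:v+r,u-r:u+r].reshape(-1,3); w=w[w[:,2]>.008]; print(n,t,np.median(w,0).round(3))
E
```

```text
t 25.05 tcp [ 0.5405 -0.3039  0.2409] jawdeg 26.31 tilt 0.23 F [ 0.7 -0.5 -0.3] M [-0.03 -0.01  0.02] open 0.034 q [-0.7   0.52  1.16 -0.    1.46 -1.16]
shift units total [3.663 0.013 0.022]
turn units total [-0.0094 -0.0009  0.0008] deg 1.7
top 9262 0.1298 ((540.5049438476562, -304.20062255859375), 54.560211181640625)
bar 1410 [ 0.5398 -0.3026  0.1531] ((540.3154907226562, -304.01800537109375), (13.869020462036133, 70.72265625), 26.685869216918945)
jig top0 [0.456 0.204 0.075]
jig top17 [0.455 0.203 0.071]
col top0 [0.433 0.281 0.037]
col top17 [0.433 0.282 0.036]
bowl top0 [0.565 0.073 0.032]
bowl top17 [0.566 0.074 0.033]
lid top0 [ 0.52  -0.129  0.014]
lid top17 [ 0.517 -0.132  0.014]
```

View pics/wrist17.png

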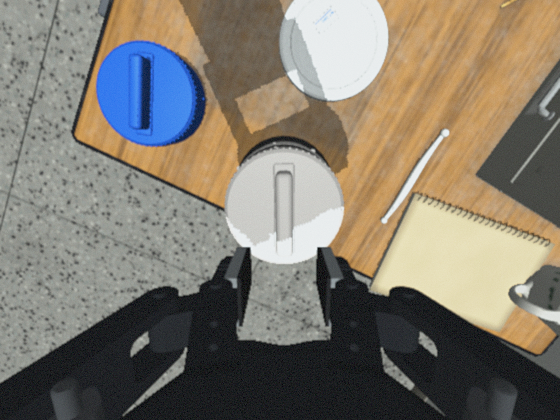

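View pics/top17.png

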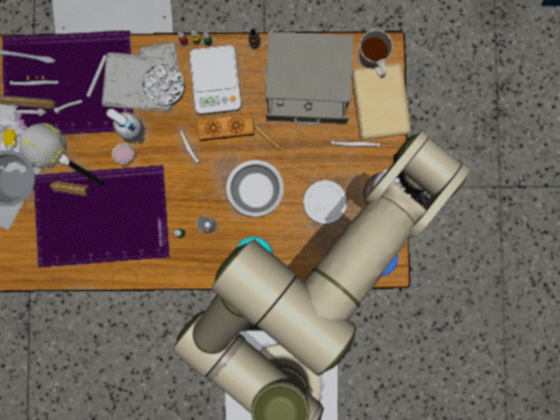

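Cap top is at 0.1298, the same as at the start. It is centred to within 0.5 mm, and the bar is 1.8° from its first direction. Everything else is in place, so I'm handing in.

```bash
python3 -c "
from plant import ctrl
print(ctrl.job_done()); print(ctrl.sense()['time'])"
```

```text
the job is handed in; nothing more can be done
None
the job is handed in; nothing more can be done
```

The brown dropper bottle is locked in the white tub. I handed the job in at about 25 s of the 72 s allowed. It gave no verdict, so what follows rests on my own measurements.

**What I did:** I pushed the cap about 6 mm down, turned it 48° anticlockwise, lifted it off and set it on the tin lid. I gripped the bottle by its bulb, lowered it until it touched the tub's floor at about 4 N, and let go. Then I put the cap back at the open angle, pushed it down and turned it clockwise until it met the stop.

**Last checks:**
- **Bottle:** after letting go, it stood upright with its top at 0.116 m, as expected, and its bulb within about 3 mm of the tub's axis. I could not look again once the cap was on.
- **Cap:** it held against a pull of about 18 N. Its top is at 0.130 m and its centre within 0.5 mm, the same as at the start. The bar is about 1.8° from its first direction, within the cap's play.
- **Bystanders:** the jigger, colour bottle and bowl measured within about 1 mm of their starting positions, apart from a 4 mm difference in the jigger's median height, which I put down to depth noise.

**Disagreements:**
- **Cameras:** the top and wrist cameras differed by about 2.5 mm in x. I used the wrist camera, which agreed with where the fingers met things.
- **Tin lid:** it read about 4 mm off in the last top picture, where the arm's shadow falls across it and the arm partly covers the view. I take that as a measuring error, and it is well under the 30 mm limit.
- **Spring force:** it read 1 to 2 N lower than the push depth would suggest.

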